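# Close the leaning sterilizer's lid crosswise with the fork wrench

### The arm

A 7-joint arm with a two-finger parallel gripper is mounted at the origin on the work surface. World frame = base frame: x ahead of the robot, y to its left, z up, the work surface at z = 0. Lengths are in m, angles in rad, forces in N, time in s.
With the tool pointing down it reaches from about 0.4 to 0.85 m from the base axis. Payload 4.5 kg.
Tool frame: the origin (TCP) lies at the very end of the fingers, on their centre line; the grasp point (between the pads) lies 19 mm behind it (r.grip_point_offset is the distance from the TCP to the grasp point, in m); z points along the fingers, y is the line along which they close (so a half turn about z gives the same grasp; the last joint's range is limited). The gripper opens to 88 mm and grips with 3 to 60 N. Pads are 18 mm wide; open, the fingers measure 123 mm over their backs; the gripper's body (75 mm by 187 mm) begins 45 mm behind the grasp point.
Start: joints at [-1.271, 0.689, -0.195, 1.565, 0.157, 0.902, -0.215], TCP at [0.164, 0.603, 0.239] pointing down, gripper open.
Joint ranges: [-3.01, 3.01], [-0.46, 2.08], [-1.47, 1.51], [0.13, 2.56], [-1, 4.14], [0.04, 2.09], [-2.66, 2.66]. Speed limits (rad/s): [2.57, 2.57, 3.14, 3.14, 3.14, 3.14, 3.14].

### API

Orientations are given as a unit quaternion [x, y, z, w].
In Python, from plant import r gives the robot as it stands.
- The arm moves only by the tool carry_out, never from a script. Its argument "rows" is a list of rows, each a list of 3 entries, a list of its own where there are three numbers: the shift along the tool's x, y, z in cm, then the turn, a rotation vector about the tool's x, y, z in degrees, then the closure, from 0 (fully open) to 1 (shut). A call has 1 to 12 rows; each row is the pose to reach, as a shift and turn from the pose commanded when the call began, along the tool's axes at that moment; what a row does not reach only later rows make up. A row lasts 1/10 s, in which the tool goes at most 50 mm and 8.59 degrees, less where a joint would pass 70% of its speed; a pose out of reach is approached as far as the arm can. A call with a gripper value outside its range is refused whole. The fingers move at their own pace and stop on an object; "newtons" is the grip in N (left out, the last holds). Time passes only in rows, so rows that repeat a pose let the fingers close. It gives the time, the measured TCP pose, the force, the opening and the grip force at its end, in the units of the state.
- r.get_state(): the state, without advancing time (a new reading comes with each control period).
- r.snapshot(name): name is "scene" or "top"; returns a dict with "image" (420x560x3 uint8, red, green, blue), "fx", "fy", "cx", "cy" (pixels), "dist_coeffs" ([k1, k2, p1, p2, k3] as OpenCV has them; the pictures are not rectified), "pose" (4x4, takes a point from camera to world coordinates). Camera axes: x right, y up, looking along -z (the intrinsics and any distortion apply to the point x, -y, -z); pixel columns grow to the right and rows downward; lengths in m; the calibration is good to about 2 mm. A picture is of the moment at which its call begins. There is no depth.
- r.finish_job(): hands the job in; it is judged then, once.
The state is a dict: "clock": time; "q": joint angles; "qd": joint speeds; "joint_torque": joint torques, N m; "tool_pos": TCP position; "eef_rot": TCP orientation; "contact_force": force on the tool from outside, world axes, zero at the start; "moment": the same for the moment, N m; "opening": opening from 0.0 (shut) to 1.0 (fully open); "finger_force": force on a finger pad.
Only numpy, scipy, OpenCV 4.12 (cv2) and the standard library are available. Lean on these libraries where they do the work, as an engineer would, in place of code of your own. Each camera call takes 0.05 s, during which the arm holds its last target. There are 200 camera calls.

### The job

Tighten down the lid of the leaning sterilizer with the fork wrench, never turning a nut with the fingers: first bring the two slack wing nuts (wings pointing at the lid's centre) up about as far as the two that are already nipped, then turn all four fully home until they stop firmly in cross order (one nut, then the one facing it across the lid, then the other facing pair). Finally stand the wrench upright on the white board again and let go, leaving the other things on the table where they are.

Things in the scene. Friction and masses are not known exactly. Their poses are not given: they have to be found in the camera images.
- lid_centre (a point): the sterilizer's round steel lid, 226 mm across, on a fixed drum leaning 25 degrees, facing up and to the robot's side. Point: centre of its upper face; z its outward normal. A gauge 52 mm across stands 20 mm high in the middle. Pot and lid cannot move. Four wing nuts on an 80 mm radius, a quarter turn apart: a, b, c, d anticlockwise seen looking at the lid; a faces c, b faces d.
- wing_a (a point): steel wing nut a: straight upright wing 60 mm long, 10 mm thick, rounded top edge, on a hub 32 mm across and 14 mm high. Point: on the nut's axis, 25 mm above the nut's foot, 10 mm below the wing's top edge (foot 1 mm above the lid). z is the nut's axis (lid's outward normal), x runs along the wing and turns with the nut; at joint 0 x points out from the lid's centre.
- wing_b (a point): steel wing nut b: straight upright wing 60 mm long, 10 mm thick, rounded top edge, on a hub 32 mm across and 14 mm high. Point: on the nut's axis, 25 mm above the nut's foot, 10 mm below the wing's top edge (foot 1 mm above the lid). z is the nut's axis (lid's outward normal), x runs along the wing and turns with the nut; at joint 0 x points out from the lid's centre.
- wing_c (a point): steel wing nut c: straight upright wing 60 mm long, 10 mm thick, rounded top edge, on a hub 32 mm across and 14 mm high. Point: on the nut's axis, 25 mm above the nut's foot, 10 mm below the wing's top edge (foot 1 mm above the lid). z is the nut's axis (lid's outward normal), x runs along the wing and turns with the nut; at joint 0 x points out from the lid's centre.
- wing_d (a point): steel wing nut d: straight upright wing 60 mm long, 10 mm thick, rounded top edge, on a hub 32 mm across and 14 mm high. Point: on the nut's axis, 25 mm above the nut's foot, 10 mm below the wing's top edge (foot 1 mm above the lid). z is the nut's axis (lid's outward normal), x runs along the wing and turns with the nut; at joint 0 x points out from the lid's centre.
- nut_a (a joint): turn of nut a in rad, starts slack (0.02 to 0.2); grows as the nut is turned clockwise seen looking at the lid. 0: slack, wing pointing at the lid's centre; 1.5: hard stop, fully home, wing along the rim. The nut turns without sinking, drags with 0.22 to 0.33 N m, rising as it tightens, and stays where it is left.
- nut_b (a joint): turn of nut b in rad, starts already nipped up (0.55 to 0.7); grows as the nut is turned clockwise seen looking at the lid. 0: slack, wing pointing at the lid's centre; 1.5: hard stop, fully home, wing along the rim. The nut turns without sinking, drags with 0.22 to 0.33 N m, rising as it tightens, and stays where it is left.
- nut_c (a joint): turn of nut c in rad, starts slack (0.02 to 0.2); grows as the nut is turned clockwise seen looking at the lid. 0: slack, wing pointing at the lid's centre; 1.5: hard stop, fully home, wing along the rim. The nut turns without sinking, drags with 0.22 to 0.33 N m, rising as it tightens, and stays where it is left.
- nut_d (a joint): turn of nut d in rad, starts already nipped up (0.55 to 0.7); grows as the nut is turned clockwise seen looking at the lid. 0: slack, wing pointing at the lid's centre; 1.5: hard stop, fully home, wing along the rim. The nut turns without sinking, drags with 0.22 to 0.33 N m, rising as it tightens, and stays where it is left.
- wrench_bar (a point): crossbar of the dark steel fork wrench (0.35 kg, 106 mm tall), which stands upright on its open jaws on the white board. Point: centre of the bar, 88 mm above the jaw tips; x along the bar, z up the wrench. Bar 90 mm long (x), 18 mm wide (y, grip it across this), 36 mm high; below it a shaft of 16 mm diameter, then the jaw block, 44 mm (x) by 35 mm (y).
- wrench_slot (a point): the wrench's jaws: an open slot along x, 15 mm wide and 19 mm deep, that goes over a wing with 2.5 mm of play to each side. Point: middle of the slot's bottom, 19 mm above the jaw tips, 69 mm below the bar's centre, same axes as the bar. When seated the slot's bottom rests on the wing's top edge, so the bar's centre is then 79 mm from the wing point along the nut's axis.
- board: fixed white plastic board, 200 mm (x) by 160 mm (y), 6 mm thick, on which the wrench stands. Origin: centre of its underside.
- grip_tube: bystander: steel machine grip tube, 62 mm tall, 32 mm across, standing on the white board beside the wrench. Origin: centre of its underside.
- wash_bottle: bystander: clear wash bottle with a bent spout, 70 mm across, 205 mm tall. Origin: centre of its underside.
- wrap_roll: bystander: grey roll of wrap standing on end, 64 mm across, 50 mm tall. Origin: centre of its underside.
- marker: bystander: marker pen lying flat, 142 mm long. Origin: centre of its underside (x along the pen).
- ink_a: bystander: black ink bottle, 36 mm across, 100 mm tall. Origin: centre of its underside.
- gel_jar: bystander: white jar with a black lid, 72 mm across, 70 mm tall. Origin: centre of its underside.
- round_tin: bystander: round flat aluminium tin, 104 mm across, 45 mm tall. Origin: centre of its underside.
Things that resemble listed ones, but are neither listed nor needed, are in the scene too. Of the things like the part that bears wrench_bar, leave any that is yellow; of the rest the larger one is meant.

How it is judged:
By the outcome, as a careful person would: the job done as asked, in the order asked, and still so for the second after the job is handed in, with the robot touching nothing.
It also fails if it takes over 72 s, if anything falls off the work surface, if the arm or the gripper's body presses on something with over 40 N, if the wrist force passes 120 N, or if a joint passes its speed limit or range.

## Working session

There is one attempt and no reset: what is moved stays moved. The work goes in short steps, Python scripts to look and compute and a tool call to move; the robot and the scene stay as the last step left them, time stands still between calls to the robot, and variables do not carry over. Pictures are saved under pics/ and viewed, at most 12 in all, crops included, and the job is handed in when it is done.

Besides the shell and the picture viewer there is one more tool, called after ">>>" in YAML: its name, and indented under it one key for each argument. carry_out: Moves the arm, as the interface text tells. Its arguments: {"type":"object","properties":{"rows":{"type":"array"},"newtons":{"type":"number"}},"required":["rows"]}

```bash
mkdir -p pics; ls
cat > h.py <<'E'
import numpy as np, cv2
from plant import r
from scipy.spatial.transform import Rotation as R
def snap(name,fn=None):
    s=r.snapshot(name)
    if fn: cv2.imwrite(fn,s["image"][:,:,::-1])
    return s
E
python3 - <<'E'
from h import *
for n in("scene","top"):
    s=snap(n,f"pics/{n}0.png")
    print(n,s["fx"],s["fy"],s["cx"],s["cy"],s["dist_coeffs"]);print(np.round(s["pose"],4).tolist())
print(r.get_state())
E
```

```text
pics
scene 391.5060499296509 391.5060499296509 272.43032820507517 207.86727853903366 [-0.01187278  0.          0.          0.          0.        ]
[[-0.8136, -0.3461, 0.4672, 0.9825], [0.5813, -0.5006, 0.6415, 0.6776], [0.0118, 0.7935, 0.6085, 0.7967], [0.0, 0.0, 0.0, 1.0]]
top 491.0590870288742 491.0590870288742 280.42269514588793 205.54123744878783 [0.05582516 0.         0.         0.         0.        ]
[[-0.0804, 0.9748, -0.2081, 0.2653], [-0.9968, -0.0783, 0.0186, 0.0162], [0.0018, 0.209, 0.9779, 1.3514], [0.0, 0.0, 0.0, 1.0]]
{'clock': 0.1, 'q': array([-1.27118882,  0.68988648, -0.19451882,  1.56622367,  0.15730686,
        0.90250149, -0.2150927 ]), 'qd': array([-0.00067828, -0.00100332,  0.00036968, -0.00287512, -0.00031195,
       -0.00059364, -0.00082762]), 'joint_torque': array([-2.61799971e-03, -5.28487587e+01, -1.27116613e+00, -1.53834844e+01,
       -5.25231916e-02,  1.97783338e-03,  5.09023880e-05]), 'tool_pos': array([0.16407766, 0.60249833, 0.23800307]), 'eef_rot': array([ 1.32470732e-01,  9.91186583e-01, -8.12607673e-04, -4.50448190e-05]), 'contact_force': array([0.39988404, 0.43509329, 0.47693856]), 'moment': array([-0.02117974, -0.02021539, -0.00672154]), 'finger_force': 0.0, 'opening': 1.000343186832462}
```

View pics/scene0.png

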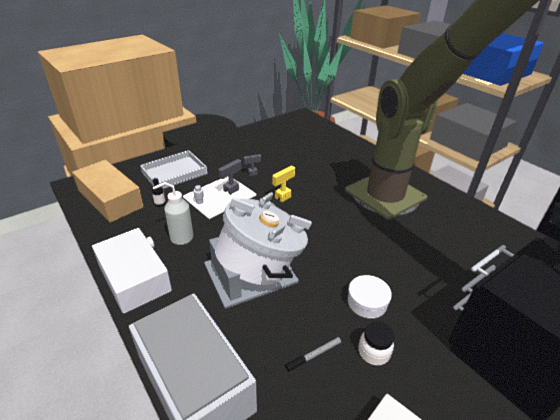

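View pics/top0.png

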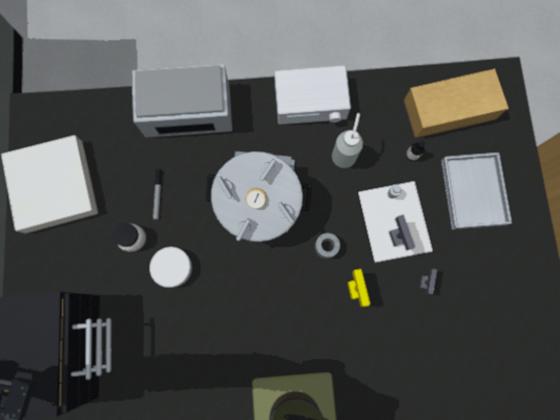

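The scene view shows the pot at about (265,240), and the dark wrench on the white board at about (232,175). In the top view the lid is at (257,197), the board at (395,222) with the wrench at (403,233), and a smaller dark decoy at (430,281). I'll enlarge both views.

Run:
```python
import cv2, numpy as np
t=cv2.imread("pics/top0.png"); s=cv2.imread("pics/scene0.png")
def crop(im,x,y,w,h,k):
    c=cv2.resize(im[y:y+h,x:x+w],None,fx=k,fy=k,interpolation=cv2.INTER_CUBIC)
    for i in range(0,w,10):
        cv2.line(c,(i*k,0),(i*k,6),(0,0,255),1); cv2.putText(c,str(x+i),(i*k,14),0,.3,(0,0,255))
    for i in range(0,h,10):
        cv2.line(c,(0,i*k),(6,i*k),(0,0,255),1); cv2.putText(c,str(y+i),(8,i*k+4),0,.3,(0,0,255))
    return c
a=crop(t,205,145,100,75*4//3,4)[:300*4//3]
A=np.hstack([crop(t,205,147,100,100,4),crop(t,345,175,100,100,4)])
B=np.hstack([crop(s,205,190,100,66,4),crop(s,185,150,100,66,4)])[:198]
cv2.imwrite("pics/c1.png",A)
cv2.imwrite("pics/c2.png",np.hstack([crop(s,205,190,110,100,4)[:,:],crop(s,185,145,90,100,4)]))
```

```text
(no output)
```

View pics/c1.png

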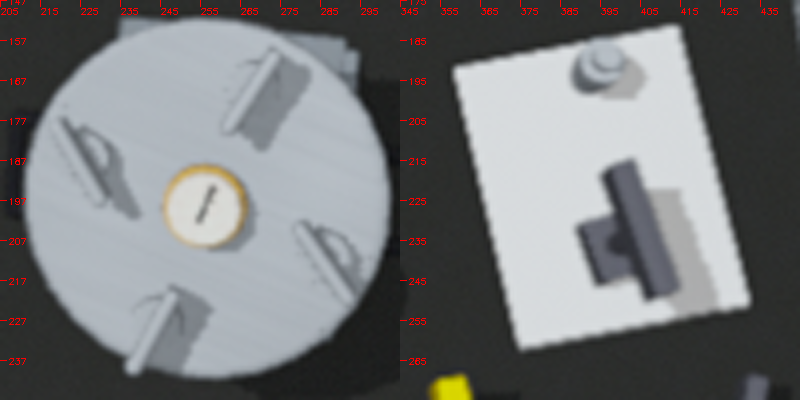

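View pics/c2.png

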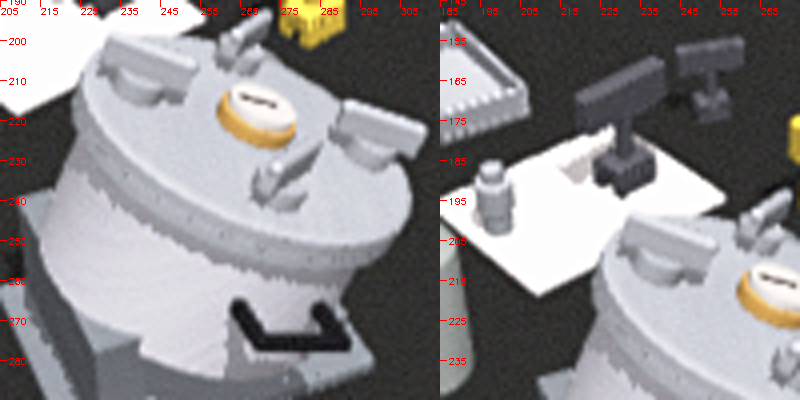

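c1 shows the wing top edges, with N at (274,160)-(262,180), W at (220,177)-(231,198), S at (248,220)-(238,240) and E at (280,203)-(292,222). N and S are near radial, so they are the slack pair. The gauge is at (256,198), and the wrench bar runs from (500,217) to (510,249) in crop-relative units. c2 shows the same parts obliquely. I'll fit the poses from both views.

```bash
cat >> h.py <<'E'
def proj(s,P):
    P=np.atleast_2d(P); T=np.linalg.inv(s["pose"]); c=P@T[:3,:3].T+T[:3,3]; c=c*[1,-1,-1]
    K=np.array([[s["fx"],0,s["cx"]],[0,s["fy"],s["cy"]],[0,0,1]])
    return cv2.projectPoints(c.reshape(-1,1,3),np.zeros(3),np.zeros(3),K,np.array(s["dist_coeffs"]))[0][:,0]
def lidframe(p):  # p: centre xyz, azimuth of normal, roll (dir of nut N)
    n=np.array([np.sin(np.radians(25))*np.cos(p[3]),np.sin(np.radians(25))*np.sin(p[3]),np.cos(np.radians(25))])
    x=np.array([1,0,0])-n[0]*n; x/=np.linalg.norm(x); M=np.c_[x,np.cross(n,x),n]
    return M@R.from_euler('z',p[4]).as_matrix()
E
cat > fit.py <<'E'
from h import *
from scipy.optimize import least_squares
t=snap("top");s=snap("scene")
c1=lambda u:np.array(u)/4+[205,147]-.375; c2=lambda u:np.array(u)/4+[205,190]-.375
W=dict(N=([(278,50),(228,132)],[(104,40),(196,76)]),W=([(62,120),(103,203)],[(262,180),(322,145)]),
 S=([(173,290),(132,372)],[(345,102),(427,132)]),E=([(302,223),(350,302)],[(222,48),(268,14)]))
ang=dict(N=0,W=90,S=180,E=270)
rim=c1([(24,200),(391,205),(205,17),(210,379),(75,70),(340,335)])
def res(p,parts=False):
    M=lidframe(p);C=p[:3];o=[]
    for i,k in enumerate("NWSE"):
        a=np.radians(ang[k]);cen=80e-3*np.array([np.cos(a),np.sin(a),0])
        b=a-p[5+i]; d=30e-3*np.array([np.cos(b),np.sin(b),0]); e=np.array([cen+d,cen-d])+[0,0,.035]
        for cam,obs in((t,c1(W[k][0])),(s,c2(W[k][1]))):
            q=proj(cam,C+e@M.T); 
            if np.abs(q-obs).sum()>np.abs(q[::-1]-obs).sum(): q=q[::-1]
            o.append((q-obs).ravel())
    o.append((proj(t,C+M@[0,0,.02])-c1([204,206])).ravel());o.append((proj(s,C+M@[0,0,.02])-c2([263,102])).ravel())
    th=np.linspace(0,2*np.pi,180);ring=proj(t,C+np.c_[.113*np.cos(th),.113*np.sin(th),0*th]@M.T).astype(np.float32)
    o.append(np.array([cv2.pointPolygonTest(ring.reshape(-1,1,2),tuple(map(float,x)),True) for x in rim]))
    return o if parts else np.concatenate(o)
best=None
for roll in(-.4,0.):
    f=least_squares(res,[.55,.05,.2,np.pi,roll,.15,.7,.1,.6],loss='soft_l1')
    if best is None or f.cost<best.cost: best=f
print(best.cost,np.round(best.x,4).tolist());[print(np.round(x,1)) for x in res(best.x,1)]
np.save("lid.npy",best.x)
# wrench
d1=lambda u:(np.array(u)-[400,0])/4+[345,175]-.375; d2=lambda u:(np.array(u)-[440,0])/4+[185,145]-.375
T1=d1([(602,170),(633,160),(645,300),(680,290)])
S2=d2([(575,95),(662,58)]);S3=d2([(583,132),(666,90)])
def rw(p,parts=False):
    c,sn=np.cos(p[2]),np.sin(p[2]);A=np.array([[c,-sn,0],[sn,c,0],[0,0,1]]);O=np.array([p[0],p[1],.006])
    P=lambda L:O+np.array(L)@A.T/1000
    # x axis along the bar (roughly world +x), +y = world left
    o=[proj(t,P([(45,9,70),(45,-9,106),(-45,9,70),(-45,-9,106)]))-T1]
    o.append(proj(s,P([(45,9,106),(-45,9,106)]))-S2);o.append(proj(s,P([(45,9,70),(-45,9,70)]))-S3)
    return o if parts else np.concatenate(o).ravel()
f=least_squares(rw,[.45,-.35,.2]);print(f.cost,f.x);[print(np.round(x,1).tolist()) for x in rw(f.x,1)]
np.save("wr.npy",f.x)
p=best.x;M=lidframe(p);print(np.round(M,3))
E
python3 fit.py
```

```text
15.551204039817549 [0.5446, 0.0509, 0.1625, 2.9548, -0.4945, 0.1663, 0.7717, 0.0872, 0.653]
[-0.  -0.1 -0.6  0.6]
[-0.2 -1.  -0.2 -1.5]
[-1.1 -0.5 -0.7  1.3]
[ 0.8 -2.7 -1.4  0.4]
[ 0.9 -0.2  0.3  0.2]
[-1.5  1.  -1.1  0.5]
[-0.5 -0.4 -0.   0.7]
[ 1.7 -2.9 -0.3  0.8]
[0.2 0.6]
[-1.   1.3]
[-0.7 -0.3 -0.7 -0.7 -0.8 -2.1]
13.377631621130467 [ 0.43762864 -0.32337672  0.17760431]
[[-0.1, 0.4], [2.1, -1.4], [-0.2, 0.9], [1.4, -0.1]]
[[1.7, 1.9], [0.4, 1.3]]
[[0.4, 1.9], [-0.2, 2.3]]
[[ 0.801  0.432 -0.415]
 [-0.441  0.894  0.078]
 [ 0.405  0.12   0.906]]
```

```bash
cat > ov.py <<'E'
from h import *
import sys
def wingbox(th):
    b=[];
    L=[(x,y,z) for x in(-30,30) for y in(-5,5) for z in(14,35)]
    return np.array(L)/1000@R.from_euler('z',th).as_matrix().T
def overlay(cam,x,y,w,h,k,p,wr=None,lines=True):
    im=cam["image"][:,:,::-1]
    c=cv2.resize(im[y:y+h,x:x+w],None,fx=k,fy=k,interpolation=cv2.INTER_CUBIC)
    q=lambda P:((proj(cam,P)-[x,y]+.5)*k-.5)
    E=[(0,1),(2,3),(4,5),(6,7),(0,2),(1,3),(4,6),(5,7),(0,4),(1,5),(2,6),(3,7)]
    def draw(P,E,col):
        u=np.round(q(P)*8).astype(int)
        for a,b in E: cv2.line(c,tuple(map(int,u[a])),tuple(map(int,u[b])),col,1,cv2.LINE_AA,3)
    if p is not None:
        M=lidframe(p);C=p[:3];th=np.linspace(0,2*np.pi,60);L=[(i,i+1) for i in range(59)]
        for rr,z in((.113,0),(.026,.02)): draw(C+np.c_[rr*np.cos(th),rr*np.sin(th),0*th+z]@M.T,L,(0,0,255))
        for i in range(4):
            a=i*np.pi/2
            draw(C+(wingbox(a-p[5+i])+[.08*np.cos(a),.08*np.sin(a),.001])@M.T,E,(0,255,0))
            draw(C+(np.c_[.016*np.cos(th),.016*np.sin(th),0*th]+[.08*np.cos(a),.08*np.sin(a),.001])@M.T,L,(255,0,0))
    if wr is not None:
        A=R.from_euler('z',wr[2]).as_matrix()
        for hx,hy,z0,z1 in((45,9,70,106),(22,17.5,0,30)):
            P=np.array([(a,b,z) for a in(-hx,hx) for b in(-hy,hy) for z in(z0,z1)])/1000
            draw(np.array([wr[0],wr[1],.006])+P@A.T,E,(0,0,255))
    return c
if __name__=="__main__":
    t=snap("top");s=snap("scene");p=np.load("lid.npy");w=np.load("wr.npy")
    a=np.hstack([overlay(t,205,147,100,96,5,p),overlay(t,375,205,50,96,5,None,w)[:, :250]])
    cv2.imwrite("pics/o_top.png",a)
    b=np.hstack([overlay(s,215,190,105,70,5,p),overlay(s,210,150,45,70,5,None,w)])
    cv2.imwrite("pics/o_sc.png",b)
    n=np.zeros((600,800,3),np.uint8)
    A=cv2.resize(a,(533,341),interpolation=cv2.INTER_AREA)
E
python3 ov.py
```

```text
(no output)
```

View pics/o_top.png

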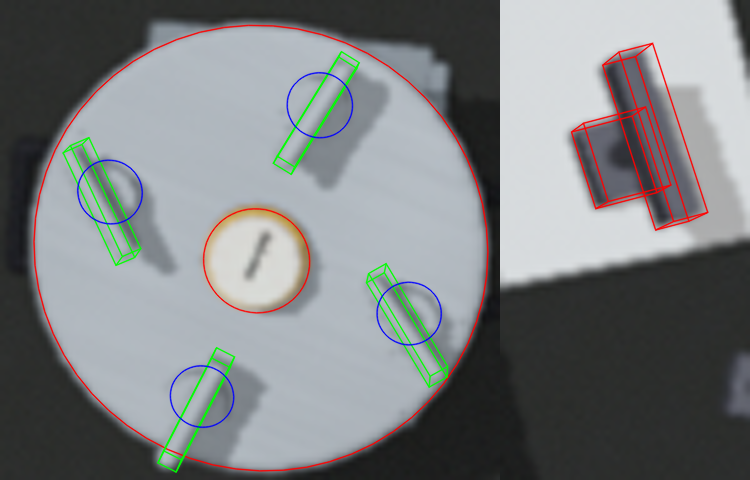

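View pics/o_sc.png

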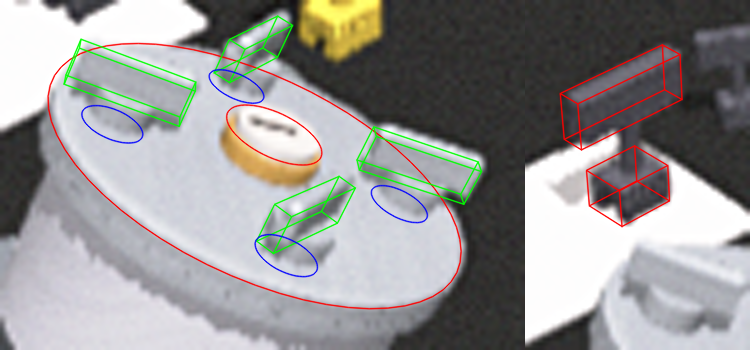

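Top overlay: the model sits on the wings and the wrench to within about 1 px. Scene overlay: it is offset by about 1-2 px, which is within the calibration error. That is good enough to set out.

```bash
cat >> h.py <<'E'
def goal(pos,wx,n,label=""):
    """tool z=-n, tool x=-wx(projected); print shift cm / turn deg from measured pose"""
    st=r.get_state(); A=R.from_quat(st["eef_rot"]); n=np.array(n,float); n/=np.linalg.norm(n)
    x=-(np.array(wx)-np.dot(wx,n)*n); x/=np.linalg.norm(x); z=-n; B=np.c_[x,np.cross(z,x),z]
    d=A.inv().apply(np.array(pos)-st["tool_pos"])*100; t=(A.inv()*R.from_matrix(B)).as_rotvec(degrees=True)
    print(label,"shift",np.round(d,2).tolist(),"turn",np.round(t,1).tolist(),"|d|",round(np.linalg.norm(d),1),"|t|",round(np.linalg.norm(t),1))
def wingpose(i,ang,h=0.0,off=(0,0)):
    """TCP and wx for nut i (0 N,1 W,2 S,3 E) at joint ang, h m above seated"""
    p=np.load("lid.npy");M=lidframe(p);a=i*np.pi/2;b=a-ang
    if i>=2: b+=np.pi   # keep wrench x in one half
    P=p[:3]+M@np.array([.08*np.cos(a)+off[0],.08*np.sin(a)+off[1],.026+.060+h])
    return P,M@np.array([np.cos(b),np.sin(b),0]),M[:,2]
E
python3 - <<'E'
from h import *
w=np.load("wr.npy");wx=[np.cos(w[2]),np.sin(w[2]),0]
goal([.45,.33,.42],wx,[0,0,1],"wp1"); goal([.47,.0,.45],wx,[0,0,1],"wp2");goal([w[0],w[1],.2],wx,[0,0,1],"above")
E
```

```text
wp1 shift [-34.75, -18.83, -18.14] turn [-0.0, -0.0, -25.4] |d| 43.5 |t| 25.4
wp2 shift [-45.35, -50.15, -21.12] turn [-0.0, -0.0, -25.4] |d| 70.8 |t| 25.4
above shift [-50.72, -82.19, 3.9] turn [-0.0, -0.0, -25.4] |d| 96.7 |t| 25.4
```

>>> carry_out:
  rows:
    - [[-20, -10, -18], [0, 0, -12], 0]
    - [[-34, -18, -18], [0, 0, -25], 0]
    - [[-34, -18, -18], [0, 0, -25], 0]
    - [[-34, -18, -18], [0, 0, -25], 0]
    - [[-34, -18, -18], [0, 0, -25], 0]
    - [[-34, -18, -18], [0, 0, -25.4], 0]
    - [[-34, -18, -18], [0, 0, -25.4], 0]
    - [[-34, -18, -18], [0, 0, -25.4], 0]
    - [[-34, -18, -18], [0, 0, -25.4], 0]
    - [[-45, -50, -21], [0, 0, -25.4], 0]
    - [[-45, -50, -21], [0, 0, -25.4], 0]
    - [[-45, -50, -21], [0, 0, -25.4], 0]

```text
clock: 1.5
tool_pos: [0.4546, 0.1891, 0.4321]
eef_rot: [-0.089, 0.996, -0.0, 0.0]
contact_force: [1.0, 0.2, 0.2]
opening: 0.996
finger_force: 0.0
```

Run:
```python
from h import *
w=np.load("wr.npy");wx=[np.cos(w[2]),np.sin(w[2]),0]
goal([.47,.0,.45],wx,[0,0,1],"wp2");goal([w[0],w[1],.22],wx,[0,0,1],"above")
print(r.get_state()["q"])
```

```text
wp2 shift [1.83, -18.88, -1.79] turn [-0.0, 0.0, 0.0] |d| 19.1 |t| 0.0
above shift [10.73, -50.13, 21.21] turn [-0.0, 0.0, 0.0] |d| 55.5 |t| 0.0
[-0.25079438  0.31927284 -0.3401316   1.62902653  0.11215962  1.21247639
  1.13411709]
```

>>> carry_out:
  rows:
    - [[1.8, -18, -1.8], [0, 0, 0], 0]
    - [[1.8, -18, -1.8], [0, 0, 0], 0]
    - [[1.8, -18, -1.8], [0, 0, 0], 0]
    - [[1.8, -18, -1.8], [0, 0, 0], 0.1]
    - [[10.7, -50.1, 19.2], [0, 0, 0], 0.3]
    - [[10.7, -50.1, 19.2], [0, 0, 0], 0.3]
    - [[10.7, -50.1, 19.2], [0, 0, 0], 0.3]
    - [[10.7, -50.1, 19.2], [0, 0, 0], 0.3]
    - [[10.7, -50.1, 19.2], [0, 0, 0], 0.3]
    - [[10.7, -50.1, 19.2], [0, 0, 0], 0.3]
    - [[10.7, -50.1, 19.2], [0, 0, 0], 0.3]
    - [[10.7, -50.1, 19.2], [0, 0, 0], 0.3]

```text
clock: 2.7
tool_pos: [0.437, -0.3232, 0.2386]
eef_rot: [-0.088, 0.996, -0.0, -0.0]
contact_force: [1.1, 0.4, 0.2]
opening: 0.705
finger_force: 0.0
```

Run:
```python
from h import *
w=np.load("wr.npy");wx=[np.cos(w[2]),np.sin(w[2]),0]
goal([w[0],w[1],.14],wx,[0,0,1],"above");goal([w[0],w[1],.075],wx,[0,0,1],"grasp")
print(r.get_state()["q"])
```

```text
above shift [-0.06, -0.03, 9.86] turn [-0.0, -0.0, -0.1] |d| 9.9 |t| 0.1
grasp shift [-0.07, -0.03, 16.36] turn [-0.0, -0.0, -0.1] |d| 16.4 |t| 0.1
[ 0.650817    0.58126802 -0.16043605  1.81379659  0.1286488   0.75698764
  2.16985793]
```

>>> carry_out:
  rows:
    - [[0, 0, 5], [0, 0, 0], 0.3]
    - [[0, 0, 9], [0, 0, 0], 0.3]
    - [[0, 0, 12], [0, 0, 0], 0.3]
    - [[0, 0, 14.5], [0, 0, 0], 0.4]
    - [[0, 0, 16], [0, 0, 0], 0.6]
    - [[0, 0, 16.3], [0, 0, 0], 0.7]
    - [[0, 0, 16.3], [0, 0, 0], 0.75]
    - [[0, 0, 16.3], [0, 0, 0], 0.8]
    - [[0, 0, 16.3], [0, 0, 0], 0.9]
    - [[0, 0, 16.3], [0, 0, 0], 1]
    - [[0, 0, 16.3], [0, 0, 0], 1]
    - [[0, 0, 16.3], [0, 0, 0], 1]
  newtons: 50

```text
clock: 3.9
tool_pos: [0.4384, -0.3212, 0.0778]
eef_rot: [-0.089, 0.996, -0.0, 0.001]
contact_force: [-0.1, 1.7, 5.6]
opening: 0.196
finger_force: 49.5
```

Run:
```python
from h import *
s=r.get_state();print(s["opening"]*88,s["finger_force"],s["tool_pos"],s["eef_rot"],s["contact_force"],s["moment"])
np.save("graspstate.npy",np.r_[s["tool_pos"],s["eef_rot"]])
```

```text
17.23830290367021 49.5038888650015 [ 0.43840284 -0.32116976  0.07780651] [-8.86899163e-02  9.96058993e-01 -3.77494904e-04  6.62244000e-04] [-0.1350416   1.66755319  5.57801663] [0.24699766 0.06506182 0.02532602]
```

Run:
```python
from h import *
w=np.load("wr.npy");wx=[np.cos(w[2]),np.sin(w[2]),0];p=np.load("lid.npy")
for i in(2,0): print(i,wingpose(i,p[5+i]))
goal([.44,-.321,.36],wx,[0,0,1],"lift")
goal(*wingpose(2,p[7],.09),"S+90")
```

```text
2 (array([0.44480766, 0.09297017, 0.20800376]), array([ 0.76009337, -0.51744385,  0.39307752]), array([-0.41526841,  0.0784751 ,  0.90630779]))
0 (array([0.5729232 , 0.02236352, 0.27281971]), array([ 0.71821151, -0.58317423,  0.37957878]), array([-0.41526841,  0.0784751 ,  0.90630779]))
lift shift [-0.2, -0.04, -28.22] turn [-0.0, 0.1, 0.0] |d| 28.2 |t| 0.1
S+90 shift [-4.42, 41.99, -21.21] turn [-0.2, -25.5, 41.7] |d| 47.2 |t| 48.9
```

>>> carry_out:
  rows:
    - [[0, 0, -5], [0, 0, 0], 1]
    - [[0, 0, -10], [0, 0, 0], 1]
    - [[0, 0, -15], [0, 0, 0], 1]
    - [[0, 0, -20], [0, 0, 0], 1]
    - [[0, 4, -25], [0, 0, 4], 1]
    - [[-1, 8, -28], [0, -5, 8], 1]
    - [[-2, 12, -28], [0, -10, 14], 1]
    - [[-3, 17, -28], [0, -15, 20], 1]
    - [[-4, 22, -28], [0, -19, 26], 1]
    - [[-5, 27, -28], [0, -23, 32], 1]
    - [[-5, 32, -28], [0, -25, 38], 1]
    - [[-5, 36, -27], [0, -25.5, 41.7], 1]

```text
clock: 5.1
tool_pos: [0.4335, -0.046, 0.3533]
eef_rot: [0.221, 0.955, 0.009, 0.196]
contact_force: [-0.1, -0.6, -2.7]
opening: 0.196
finger_force: 49.5
```

>>> carry_out:
  rows:
    - [[0, 0, 0], [0, 0, 0], 1]
    - [[0, 0, 0], [0, 0, 0], 1]

```text
clock: 5.3
tool_pos: [0.4344, -0.0469, 0.3534]
eef_rot: [0.219, 0.956, 0.009, 0.195]
contact_force: [-0.6, -0.2, -2.9]
opening: 0.197
finger_force: 49.5
```

Run:
```python
from h import *
p=np.load("lid.npy")
goal(*wingpose(2,p[7],.035),"S+35")
s=r.get_state();print(s["q"],s["contact_force"],s["moment"],s["opening"]*88)
```

```text
S+35 shift [10.55, 11.57, 9.36] turn [-0.6, -2.4, 6.5] |d| 18.2 |t| 6.9
[-0.03994268  0.12974013 -0.03453577  2.2563924   0.27138185  0.38609457
  0.8151108 ] [-0.63498587 -0.18873677 -2.90091466] [ 0.11167995  0.61047479 -0.04370833] 17.36738658403694
```

>>> carry_out:
  rows:
    - [[3, 4, 0], [0, -1, 3], 1]
    - [[6, 8, 2], [0, -2, 6], 1]
    - [[9, 11.6, 4], [-0.6, -2.4, 6.5], 1]
    - [[10.5, 11.6, 6.5], [-0.6, -2.4, 6.5], 1]
    - [[10.5, 11.6, 8], [-0.6, -2.4, 6.5], 1]
    - [[10.5, 11.6, 9.3], [-0.6, -2.4, 6.5], 1]
    - [[10.5, 11.6, 9.3], [-0.6, -2.4, 6.5], 1]
    - [[10.5, 11.6, 9.3], [-0.6, -2.4, 6.5], 1]

```text
clock: 6.1
tool_pos: [0.4353, 0.0738, 0.262]
eef_rot: [0.275, 0.936, 0.011, 0.222]
contact_force: [1.1, -0.8, -2.5]
opening: 0.199
finger_force: 49.5
```

```bash
cat > look.py <<'E'
from h import *
import sys
from ov import overlay
def wrench_draw(cam,c,x,y,k,dz=0.0028):
    s=r.get_state();A=R.from_quat(s["eef_rot"]).as_matrix()
    E=[(0,1),(2,3),(4,5),(6,7),(0,2),(1,3),(4,6),(5,7),(0,4),(1,5),(2,6),(3,7)]
    for hx,hy,z0,z1 in((45,9,70,106),(22,17.5,0,30)):
        P=np.array([(a,b,-(z-88)-19+dz*1000) for a in(-hx,hx) for b in(-hy,hy) for z in(z0,z1)])/1000
        u=np.round(((proj(cam,s["tool_pos"]+P@A.T)-[x,y]+.5)*k-.5)*8).astype(int)
        for a,b in E: cv2.line(c,tuple(map(int,u[a])),tuple(map(int,u[b])),(255,255,0),1,cv2.LINE_AA,3)
    return c
def both(fn,p=np.load("lid.npy")):
    t=snap("top");s=snap("scene")
    a=wrench_draw(t,overlay(t,205,140,90,110,5,p),205,140,5)
    b=wrench_draw(s,overlay(s,220,170,70,110,5,p),220,170,5)
    cv2.imwrite(fn,np.hstack([a,b])[:600,:800])
if __name__=="__main__":
    both(sys.argv[1]); p=np.load("lid.npy");goal(*wingpose(2,p[7],.035),"S+35")
    s=r.get_state();print(s["q"],s["contact_force"],s["moment"])
E
python3 look.py pics/l1.png
```

```text
S+35 shift [2.29, 1.26, 1.54] turn [-1.0, 0.9, 0.0] |d| 3.0 |t| 1.3
[-0.65773282  0.35472629  0.23657512  2.43880006  1.53489026  0.1946842
 -0.94610849] [-0.0371514  -0.26892626 -2.57185139] [ 0.16527142  0.71209734 -0.00697497]
```

View pics/l1.png

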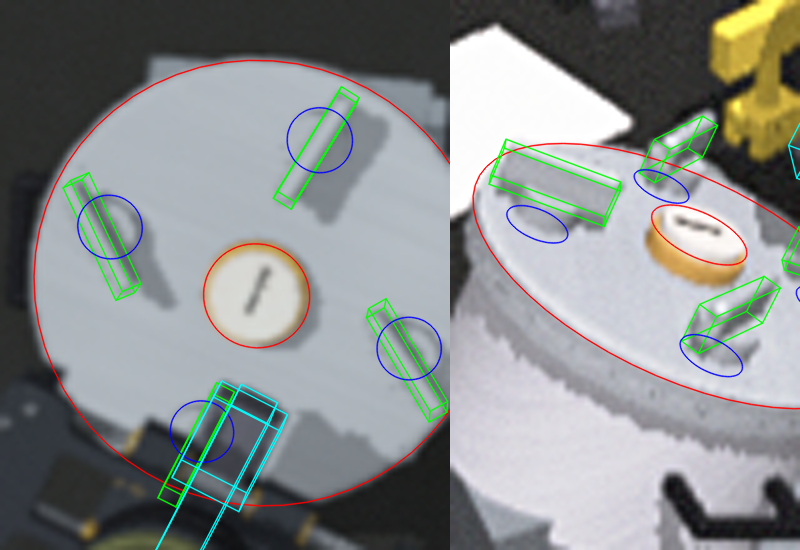

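The picture shows the jaw block at about (235,450) in the left crop, in line with its model but not yet over wing S, because the arm was slowed near a wrist singularity. I'll complete the approach.

>>> carry_out:
  rows:
    - [[1, 0.6, 0], [-0.5, 0.5, 0], 1]
    - [[2.3, 1.3, 0], [-1, 0.9, 0], 1]
    - [[2.3, 1.3, 0.5], [-1, 0.9, 0], 1]
    - [[2.3, 1.3, 1], [-1, 0.9, 0], 1]
    - [[2.3, 1.3, 1.5], [-1, 0.9, 0], 1]
    - [[2.3, 1.3, 1.5], [-1, 0.9, 0], 1]
    - [[2.3, 1.3, 1.5], [-1, 0.9, 0], 1]
    - [[2.3, 1.3, 1.5], [-1, 0.9, 0], 1]

```text
clock: 7.0
tool_pos: [0.4303, 0.0955, 0.2417]
eef_rot: [0.272, 0.937, 0.021, 0.217]
contact_force: [-0.8, 0.3, -3.3]
opening: 0.199
finger_force: 49.5
```

```bash
python3 look.py pics/l2.png
```

```text
S+35 shift [0.05, -0.04, 0.18] turn [0.1, 0.1, -0.1] |d| 0.2 |t| 0.2
[-0.59100722  0.39627613  0.08061511  2.46150352  1.79019865  0.25437265
 -1.27005608] [-0.51329516  0.00452685 -2.57462586] [0.05181812 0.65986688 0.0462165 ]
```

>>> carry_out:
  rows:
    - [[0.05, 0, 0.5], [0, 0, 0], 1]
    - [[0.05, 0, 0.9], [0, 0, 0], 1]
    - [[0.05, 0, 1.2], [0, 0, 0], 1]
    - [[0.05, 0, 1.5], [0, 0, 0], 1]
    - [[0.05, 0, 1.8], [0, 0, 0], 1]
    - [[0.05, 0, 2.1], [0, 0, 0], 1]
    - [[0.05, 0, 2.3], [0, 0, 0], 1]
    - [[0.05, 0, 2.3], [0, 0, 0], 1]

```text
clock: 7.9
tool_pos: [0.4392, 0.0946, 0.22]
eef_rot: [0.272, 0.938, 0.021, 0.216]
contact_force: [0.5, -0.9, -2.6]
opening: 0.2
finger_force: 49.5
```

```bash
cat > st.py <<'E'
from h import *
import sys
i=int(sys.argv[1]);a=float(sys.argv[2]);hh=float(sys.argv[3])
p=np.load("lid.npy");goal(*wingpose(i,a,hh),"err")
s=r.get_state();A=R.from_quat(s["eef_rot"]);M=lidframe(p)
print("q",np.round(s["q"],2),"F_tool",np.round(A.inv().apply(s["contact_force"]),1),"M_tool",np.round(A.inv().apply(s["moment"]),2),"open",round(s["opening"]*88,1),s["clock"])
x=-(M.T@A.as_matrix()[:,0]);y=M.T@(s["tool_pos"]-p[:3]);print("lid pos",np.round(y*1000,1),"joint",round((i*np.pi/2-np.arctan2(x[1],x[0]))%np.pi,3))
E
python3 st.py 2 0.087 0.010;python3 look.py pics/l3.png
```

```text
err shift [-0.04, -0.05, 0.34] turn [0.1, 0.1, -0.1] |d| 0.3 |t| 0.2
q [-0.48  0.46 -0.05  2.47  1.95  0.33 -1.44] F_tool [ 0.2 -0.9  2.6] M_tool [ 0.32  0.63 -0.01] open 17.6 7.9
lid pos [-80.4   0.5  99.4] joint 0.089
S+35 shift [-0.04, -0.05, -2.14] turn [0.1, 0.1, -0.1] |d| 2.1 |t| 0.2
[-0.48426617  0.45659488 -0.04911016  2.46725958  1.9510788   0.32537237
 -1.43583043] [-0.41925078  0.77131666 -2.91149356] [ 0.11100107  0.68590922 -0.00585287]
```

View pics/l3.png

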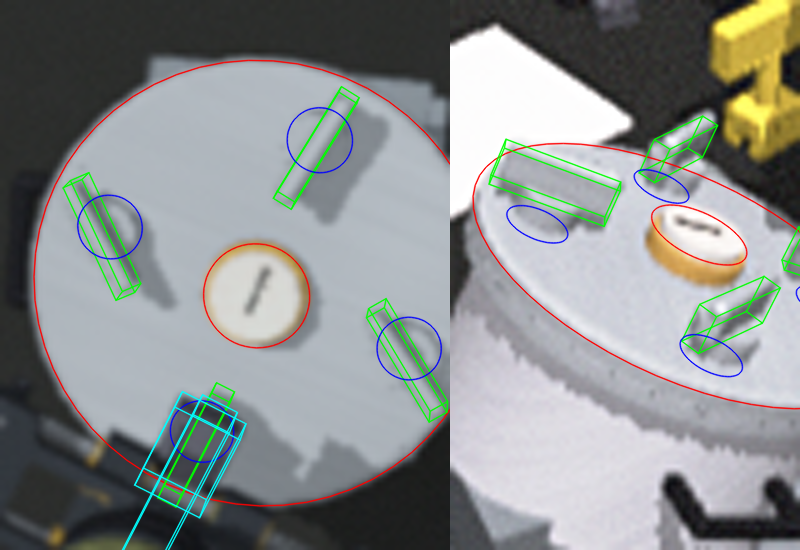

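The block at (190,455) sits over wing S with no side force, so I'll continue down.

>>> carry_out:
  rows:
    - [[0, 0, 0.3], [0, 0, 0], 1]
    - [[0, 0, 0.5], [0, 0, 0], 1]
    - [[0, 0, 0.7], [0, 0, 0], 1]
    - [[0, 0, 0.85], [0, 0, 0], 1]
    - [[0, 0, 1.0], [0, 0, 0], 1]
    - [[0, 0, 1.0], [0, 0, 0], 1]

```text
clock: 8.6
tool_pos: [0.4424, 0.0946, 0.2136]
eef_rot: [0.27, 0.937, 0.023, 0.218]
contact_force: [-18.9, 2.5, 40.6]
opening: 0.201
finger_force: 49.9
```

```bash
python3 st.py 2 0.6 0.003
```

```text
err shift [-0.05, -0.11, 0.32] turn [0.4, 0.1, 29.4] |d| 0.3 |t| 29.4
q [-0.45  0.48 -0.09  2.47  2.    0.36 -1.49] F_tool [ -0.4  -0.7 -44.8] M_tool [ 0.45  0.29 -0.12] open 17.6 8.6
lid pos [-80.4   1.1  92.2] joint 0.087
```

>>> carry_out:
  rows:
    - [[0, 0, -0.25], [0, 0, 4], 1]
    - [[0, 0, -0.25], [0, 0, 9], 1]
    - [[0, 0, -0.25], [0, 0, 14], 1]
    - [[0, 0, -0.25], [0, 0, 19], 1]
    - [[0, 0, -0.25], [0, 0, 24], 1]
    - [[0, 0, -0.25], [0, 0, 28], 1]
    - [[0, 0, -0.25], [0, 0, 32], 1]
    - [[0, 0, -0.25], [0, 0, 35], 1]
    - [[0, 0, -0.25], [0, 0, 37], 1]
    - [[0, 0, -0.25], [0, 0, 37], 1]
    - [[0, 0, -0.25], [0, 0, 37], 1]

```text
clock: 9.7
tool_pos: [0.4422, 0.0951, 0.2141]
eef_rot: [0.554, 0.803, 0.09, 0.198]
contact_force: [-5.1, 1.3, 8.0]
opening: 0.2
finger_force: 49.9
```

```bash
python3 st.py 2 0.74 0.003
```

```text
err shift [-0.14, -0.07, 0.38] turn [0.2, -0.1, 0.4] |d| 0.4 |t| 0.5
q [-0.35  0.48 -0.24  2.46  1.88  0.42 -2.02] F_tool [ 1.  -1.  -9.5] M_tool [ 0.48  0.51 -0.17] open 17.6 9.7
lid pos [-80.6   1.5  92.8] joint 0.733
```

>>> carry_out:
  rows:
    - [[0, 0, -0.3], [0, 0, -4], 1]
    - [[0, 0, -1], [0, 0, -6], 1]
    - [[0, 0, -2.5], [0, 0, -6], 1]
    - [[0, 0, -4.5], [0, 0, -6], 1]
    - [[0, 0, -6.5], [0, 0, -6], 1]
    - [[0, 0, -6.5], [0, 0, -6], 1]

```text
clock: 10.3
tool_pos: [0.415, 0.0995, 0.2738]
eef_rot: [0.513, 0.83, 0.08, 0.203]
contact_force: [0.5, -0.1, -2.7]
opening: 0.202
finger_force: 49.9
```

```bash
cat > ang.py <<'E'
from h import *
from ov import wingbox
def score(cam,g,p,i,th,dx=0,dy=0):
    M=lidframe(p);a=i*np.pi/2
    P=p[:3]+(wingbox(a-th)+[.08*np.cos(a),.08*np.sin(a),.001])@M.T
    q=proj(cam,P)+[dx,dy]
    h=cv2.convexHull(q.astype(np.float32))[:,0]
    pts=np.concatenate([h[k]+np.linspace(0,1,30)[:,None]*(h[(k+1)%len(h)]-h[k]) for k in range(len(h))])
    return cv2.remap(g,pts[:,0].astype(np.float32),pts[:,1].astype(np.float32),cv2.INTER_LINEAR).mean()
def angles(cams=("top","scene")):
    p=np.load("lid.npy");ths=np.arange(-.1,1.7,.02)
    for cn in cams:
        c=snap(cn);im=cv2.GaussianBlur(cv2.cvtColor(c["image"],cv2.COLOR_RGB2GRAY).astype(np.float32),(0,0),.8)
        g=np.hypot(cv2.Sobel(im,5,1,0),cv2.Sobel(im,5,0,1));o=[]
        for i in range(4):
            b=max((score(c,g,p,i,th,dx,dy),th,dx,dy) for th in ths for dx in np.arange(-1.5,1.6,.75) for dy in np.arange(-1.5,1.6,.75))
            o.append(("NWSE"[i],round(float(b[1]),2),float(b[2]),float(b[3]),round(float(b[0]))))
        print(cn,o)
if __name__=="__main__": angles()
E
python3 ang.py; python3 st.py 0 0.166 0.06
```

```text
top [('N', 0.02, 1.5, -1.5, 149), ('W', 0.22, -0.75, -1.5, 172), ('S', 1.38, -1.5, 1.5, 141), ('E', 0.82, 0.75, 1.5, 150)]
scene [('N', 0.34, 0.0, 1.5, 150), ('W', 0.7, -0.75, 0.0, 155), ('S', 0.48, 0.75, -1.5, 326), ('E', 0.58, 0.0, 0.0, 268)]
err shift [-12.99, 9.37, 1.14] turn [0.2, 0.1, -26.6] |d| 16.1 |t| 26.6
q [-0.56  0.3  -0.02  2.44  1.34  0.31 -1.39] F_tool [ 0.8 -0.6  3. ] M_tool [ 0.52  0.38 -0.03] open 17.8 10.4
lid pos [-80.1   0.7 157. ] joint 0.63
```

>>> carry_out:
  rows:
    - [[-3, 2, 0], [0, 0, -7], 1]
    - [[-6, 4, 0], [0, 0, -14], 1]
    - [[-9, 6.5, 0], [0, 0, -20], 1]
    - [[-12, 8.5, 0], [0, 0, -26.6], 1]
    - [[-13, 9.4, 1], [0, 0, -26.6], 1]
    - [[-13, 9.4, 2], [0, 0, -26.6], 1]
    - [[-13, 9.4, 3.5], [0, 0, -26.6], 1]
    - [[-13, 9.4, 3.5], [0, 0, -26.6], 1]
    - [[-13, 9.4, 3.5], [0, 0, -26.6], 1]

```text
clock: 11.3
tool_pos: [0.5569, 0.0242, 0.3038]
eef_rot: [0.308, 0.927, 0.028, 0.214]
contact_force: [1.0, 0.6, -3.0]
opening: 0.199
finger_force: 49.9
```

```bash
python3 st.py 0 0.166 0.015
python3 - <<'E'
from ov import *
p=np.load("lid.npy");from look import wrench_draw
t=snap("top");s=snap("scene")
a=wrench_draw(t,overlay(t,225,145,60,100,6,p),225,145,6);b=overlay(s,222,180,88,60,5,p);b=wrench_draw(s,b,222,180,5)
o=np.zeros((600,800,3),np.uint8);o[:,:360]=a;o[:300,360:]=b[:,:440]
im=t["image"][205:255,230:270,::-1];o[300:,360:]=cv2.resize(cv2.resize(im,None,fx=6,fy=6,interpolation=cv2.INTER_CUBIC),(440,300)) if 0 else 0
o[300:600,360:600]=cv2.resize(im,None,fx=6,fy=6,interpolation=cv2.INTER_CUBIC)
im=s["image"][200:250,280:310,::-1];o[300:600,610:790]=cv2.resize(im,None,fx=6,fy=6,interpolation=cv2.INTER_CUBIC)
cv2.imwrite("pics/l4.png",o)
E
```

```text
err shift [-0.08, 0.18, 1.99] turn [-0.1, -0.1, -0.0] |d| 2.0 |t| 0.1
q [-0.04  0.39 -0.26  2.09  0.81  0.4  -0.05] F_tool [0.8 0.5 3.1] M_tool [0.31 0.6  0.01] open 17.5 11.3
lid pos [ 78.9  -1.6 120.9] joint 0.167
```

View pics/l4.png

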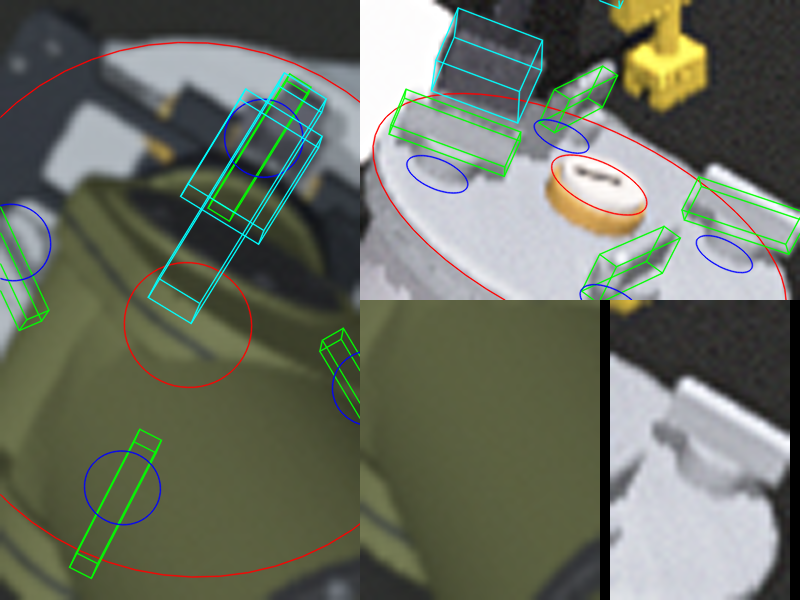

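The scene crop shows the arm clear of the lid. The top edge of wing S now runs from (291.7,213) to (310,223.5), which is steeper than before, and the block hangs over wing N. I'll convert the slope into an angle.

Run:
```python
from h import *
p=np.load("lid.npy");M=lidframe(p);s=snap("scene")
for th in np.arange(0,1.01,.1):
    b=np.pi-th;d=.03*np.array([np.cos(b),np.sin(b),0]);q=proj(s,p[:3]+(np.array([[-.08,0,.036]]*2)+[d,-d])@M.T)
    v=q[1]-q[0];print(round(th,1),round(v[1]/v[0],3),np.round(q,1).tolist())
```

```text
0.0 0.29 [[310.2, 222.3], [289.7, 216.4]]
0.1 0.341 [[310.5, 222.9], [289.5, 215.8]]
0.2 0.391 [[310.6, 223.5], [289.4, 215.2]]
0.3 0.44 [[310.7, 224.0], [289.4, 214.7]]
0.4 0.489 [[310.6, 224.5], [289.6, 214.2]]
0.5 0.54 [[310.4, 225.0], [289.8, 213.8]]
0.6 0.594 [[310.1, 225.3], [290.1, 213.5]]
0.7 0.651 [[309.7, 225.7], [290.6, 213.2]]
0.8 0.714 [[309.3, 225.9], [291.1, 212.9]]
0.9 0.786 [[308.7, 226.1], [291.7, 212.8]]
1.0 0.869 [[308.0, 226.3], [292.4, 212.7]]
```

>>> carry_out:
  rows:
    - [[-0.1, 0.15, 0.5], [0, 0, 0], 1]
    - [[-0.1, 0.15, 1], [0, 0, 0], 1]
    - [[-0.1, 0.15, 1.5], [0, 0, 0], 1]
    - [[-0.1, 0.15, 2], [0, 0, 0], 1]
    - [[-0.1, 0.15, 2.3], [0, 0, 0], 1]
    - [[-0.1, 0.15, 2.5], [0, 0, 0], 1]
    - [[-0.1, 0.15, 2.7], [0, 0, 0], 1]
    - [[-0.1, 0.15, 2.7], [0, 0, 0], 1]

```text
clock: 12.25
tool_pos: [0.5707, 0.0236, 0.2818]
eef_rot: [0.308, 0.926, 0.03, 0.215]
contact_force: [-0.5, -0.6, -2.4]
opening: 0.202
finger_force: 49.9
```

```bash
python3 st.py 0 0.166 0.006
```

```text
err shift [0.11, -0.14, 0.32] turn [0.1, 0.1, 0.0] |d| 0.4 |t| 0.1
q [-0.08  0.44 -0.2   2.09  0.89  0.34 -0.12] F_tool [ 0.9 -1.2  2.1] M_tool [ 0.34  0.58 -0.02] open 17.8 12.25
lid pos [81.3  1.2 95.2] joint 0.166
```

```bash
cat > sang.py <<'E'
from h import *
p=np.load("lid.npy");M=lidframe(p)
def slope(im):
    g=cv2.cvtColor(im,cv2.COLOR_BGR2GRAY).astype(float);X=[];Y=[]
    for c in range(295,308):
        col=g[200:232,c];k=np.argmax(col>95);X.append(c);Y.append(200+k-1+(95-col[k-1])/(col[k]-col[k-1]))
    f=np.polyfit(X,Y,1);return f[0],np.round(np.array(Y)-np.polyval(f,X),1)
s=snap("scene","pics/now.png")
def mod(th):
    b=np.pi-th;d=.03*np.array([np.cos(b),np.sin(b),0]);q=proj(s,p[:3]+(np.array([[-.08,0,.036]]*2)+[d,-d])@M.T);v=q[1]-q[0];return v[1]/v[0]
ths=np.arange(-.2,1.6,.01);ms=[mod(t) for t in ths]
for f in("pics/scene0.png","pics/now.png"):
    a,res=slope(cv2.imread(f));print(f,round(a,3),"theta",ths[np.argmin(abs(np.array(ms)-a))],res)
E
python3 sang.py
```

```text
pics/scene0.png 0.333 theta 0.08000000000000024 [ 0.1 -0.1 -0.1  0.1 -0.  -0.1  0.1 -0.  -0.1  0.1 -0.1 -0.1  0.2]
pics/now.png 0.593 theta 0.6000000000000008 [-0.   0.   0.   0.1 -0.2  0.  -0.1  0.   0.1 -0.1  0.  -0.   0. ]
```

>>> carry_out:
  rows:
    - [[0.1, -0.1, 0.2], [0, 0, 0], 1]
    - [[0.1, -0.1, 0.35], [0, 0, 0], 1]
    - [[0.1, -0.1, 0.5], [0, 0, 0], 1]
    - [[0.1, -0.1, 0.65], [0, 0, 0], 1]
    - [[0.1, -0.1, 0.65], [0, 0, 0], 1]

```text
clock: 12.8
tool_pos: [0.5711, 0.0232, 0.2787]
eef_rot: [0.307, 0.926, 0.03, 0.217]
contact_force: [-20.8, 1.9, 30.2]
opening: 0.203
finger_force: 49.9
```

```bash
python3 st.py 0 0.166 0.003
```

```text
err shift [0.05, -0.07, 0.32] turn [0.2, 0.3, 0.0] |d| 0.3 |t| 0.3
q [-0.1   0.44 -0.18  2.1   0.91  0.32 -0.14] F_tool [  4.4  -4.4 -36.2] M_tool [ 1.47  1.47 -0.01] open 17.9 12.8
lid pos [80.6  0.6 92.2] joint 0.165
```

S measures 0.60 rad by silhouette (0.08 before). Next is N: nip it to the same angle, pause, then turn it home.

>>> carry_out:
  rows:
    - [[0, 0, -0.2], [0, 0, 5], 1]
    - [[0, 0, -0.2], [0, 0, 10], 1]
    - [[0, 0, -0.2], [0, 0, 15], 1]
    - [[0, 0, -0.2], [0, 0, 20], 1]
    - [[0, 0, -0.2], [0, 0, 25], 1]
    - [[0, 0, -0.2], [0, 0, 29], 1]
    - [[0, 0, -0.2], [0, 0, 33], 1]
    - [[0, 0, -0.2], [0, 0, 33.5], 1]
    - [[0, 0, -0.2], [0, 0, 33.5], 1]
    - [[0, 0, -0.2], [0, 0, 33.5], 1]

```text
clock: 13.8
tool_pos: [0.5708, 0.0232, 0.2789]
eef_rot: [0.561, 0.799, 0.091, 0.198]
contact_force: [-9.8, 0.9, 13.7]
opening: 0.197
finger_force: 49.9
```

```bash
python3 st.py 0 1.5 0.0055
```

```text
err shift [-0.01, -0.07, 0.1] turn [0.2, -0.0, 43.0] |d| 0.1 |t| 43.0
q [-0.2   0.44 -0.03  2.1   0.75  0.27 -0.57] F_tool [  0.8  -3.  -16.5] M_tool [ 1.32  0.33 -0.25] open 17.3 13.8
lid pos [80.4  0.5 92.5] joint 0.749
```

>>> carry_out:
  rows:
    - [[0, 0, 0], [0, 0, 6], 1]
    - [[0, 0, 0], [0, 0, 12], 1]
    - [[0, 0, 0], [0, 0, 18], 1]
    - [[0, 0, 0], [0, 0, 24], 1]
    - [[0, 0, 0], [0, 0, 30], 1]
    - [[0, 0, 0], [0, 0, 35], 1]
    - [[0, 0, 0], [0, 0, 40], 1]
    - [[0, 0, 0], [0, 0, 44], 1]
    - [[0, 0, 0], [0, 0, 47], 1]
    - [[0, 0, 0], [0, 0, 49], 1]
    - [[0, 0, 0], [0, 0, 49], 1]

```text
clock: 14.9
tool_pos: [0.5699, 0.0234, 0.2785]
eef_rot: [0.842, 0.494, 0.164, 0.142]
contact_force: [-11.8, 1.8, 15.0]
opening: 0.198
finger_force: 50.0
```

```bash
python3 st.py 0 1.6 0.0055
```

```text
err shift [-0.03, 0.05, 0.1] turn [0.1, -0.1, -0.3] |d| 0.1 |t| 0.3
q [-0.33  0.44  0.17  2.11  0.42  0.21 -1.1 ] F_tool [ -1.8  -4.1 -18.6] M_tool [ 1.58 -0.7  -0.28] open 17.5 14.9
lid pos [79.5  0.3 92.5] joint 1.605
```

>>> carry_out:
  rows:
    - [[0, 0, 0], [0, 0, 2], 1]
    - [[0, 0, 0], [0, 0, 4], 1]
    - [[0, 0, 0], [0, 0, 6], 1]
    - [[0, 0, 0], [0, 0, 6], 1]
    - [[0, 0, 0], [0, 0, 6], 1]

```text
clock: 15.4
tool_pos: [0.5702, 0.0236, 0.2786]
eef_rot: [0.865, 0.451, 0.171, 0.134]
contact_force: [-11.6, 0.2, 13.9]
opening: 0.204
finger_force: 51.4
```

```bash
python3 st.py 0 1.7 0.0055
```

```text
err shift [-0.06, 0.04, 0.09] turn [0.1, -0.1, -0.3] |d| 0.1 |t| 0.3
q [-0.35  0.44  0.19  2.11  0.38  0.2  -1.15] F_tool [ -3.6  -3.2 -17.5] M_tool [ 1.32 -0.8  -1.11] open 18.0 15.4
lid pos [79.6  0.6 92.4] joint 1.705
```

N hit the stop: Mz jumped to 1.1 N m and the angle agrees with 1.5 plus play. I'll lift off and move to S, flipping the wrench a half turn to keep the last joint in range.

>>> carry_out:
  rows:
    - [[0, 0, -0.2], [0, 0, -6], 1]
    - [[0, 0, -1], [0, 0, -9], 1]
    - [[0, 0, -3], [0, 0, -9], 1]
    - [[0, 0, -5.5], [0, 0, -16], 1]
    - [[0, 0, -6.5], [0, 0, -24], 1]
    - [[0, -1, -6.5], [0, 0, -32], 1]
    - [[0, -2, -6.5], [0, 0, -40], 1]
    - [[-0.5, -4, -6.5], [0, 0, -48], 1]
    - [[-1, -6, -6.5], [0, 0, -56], 1]
    - [[-1.5, -9, -6.5], [0, 0, -64], 1]
    - [[-2, -12, -6.5], [0, 0, -72], 1]
    - [[-2.1, -15.5, -6.5], [0, 0, -80], 1]

```text
clock: 16.6
tool_pos: [0.4204, 0.0965, 0.2736]
eef_rot: [0.378, 0.9, 0.046, 0.213]
contact_force: [0.5, 1.0, -3.3]
opening: 0.196
finger_force: 49.9
```

```bash
sed -i 's/^def wingpose.*/def wingpose(i,ang,h=0.0,off=(0,0),flip=False):/; s/    if i>=2: b+=np.pi.*/    if (i>=2)!=flip: b+=np.pi/' h.py
python3 - <<'E'
from h import *
goal(*wingpose(2,.6,.065,flip=True)); goal(*wingpose(2,1.2,.065,flip=True)); print(r.get_state()["q"])
E
```

```text
shift [0.51, -0.22, 0.48] turn [-0.0, 0.2, -164.0] |d| 0.7 |t| 164.0
 shift [0.51, -0.22, 0.48] turn [0.0, 0.2, -129.6] |d| 0.7 |t| 129.6
[-0.70361878  0.30957765  0.20649276  2.43505906  1.29739336  0.22315409
 -0.9963823 ]
```

>>> carry_out:
  rows:
    - [[0.5, -0.2, 0], [0, 0, -8], 1]
    - [[0.5, -0.2, 0], [0, 0, -16], 1]
    - [[0.5, -0.2, 0], [0, 0, -24], 1]
    - [[0.5, -0.2, 0], [0, 0, -32], 1]
    - [[0.5, -0.2, 0], [0, 0, -40], 1]
    - [[0.5, -0.2, 0], [0, 0, -48], 1]
    - [[0.5, -0.2, 0], [0, 0, -56], 1]
    - [[0.5, -0.2, 0], [0, 0, -64], 1]
    - [[0.5, -0.2, 0], [0, 0, -72], 1]
    - [[0.5, -0.2, 0], [0, 0, -80], 1]
    - [[0.5, -0.2, 0], [0, 0, -88], 1]
    - [[0.5, -0.2, 0], [0, 0, -96], 1]

```text
clock: 17.8
tool_pos: [0.4171, 0.0991, 0.2717]
eef_rot: [-0.417, 0.883, -0.127, 0.177]
contact_force: [-0.7, -0.4, -2.6]
opening: 0.197
finger_force: 49.9
```

>>> carry_out:
  rows:
    - [[0, 0, 0.5], [0, 0, -8], 1]
    - [[0, 0, 1], [0, 0, -16], 1]
    - [[0, 0, 1.5], [0, 0, -24], 1]
    - [[0, 0, 2], [0, 0, -32], 1]
    - [[0, 0, 2.5], [0, 0, -40], 1]
    - [[0, 0, 2.8], [0, 0, -48], 1]
    - [[0, 0, 3], [0, 0, -56], 1]
    - [[0, 0, 3], [0, 0, -64], 1]
    - [[0, 0, 3], [0, 0, -68], 1]
    - [[0, 0, 3], [0, 0, -68], 1]

```text
clock: 18.8
tool_pos: [0.4296, 0.0968, 0.2444]
eef_rot: [0.838, -0.501, 0.204, -0.076]
contact_force: [-0.1, 0.5, -3.0]
opening: 0.204
finger_force: 49.9
```

```bash
python3 - <<'E'
from h import *
goal(*wingpose(2,.6,.022,off=(-.0006,.0008),flip=True))
E
python3 st.py 2 .6 .03;python3 sang.py
```

```text
shift [-0.09, 0.13, 1.76] turn [-0.2, 0.0, -0.2] |d| 1.8 |t| 0.2
err shift [-0.0, 0.16, 0.96] turn [0.0, 0.3, 179.8] |d| 1.0 |t| 179.8
q [-0.62  0.39  0.11  2.46  1.77  0.24  1.38] F_tool [-1.3  0.8  2.7] M_tool [-0.56 -0.54  0.03] open 18.0 18.8
lid pos [-79.1   1.3 125.6] joint 0.603
pics/scene0.png 0.333 theta 0.08000000000000024 [ 0.1 -0.1 -0.1  0.1 -0.  -0.1  0.1 -0.  -0.1  0.1 -0.1 -0.1  0.2]
pics/now.png -0.335 theta -0.2 [ 3.1  4.2  5.1 -5.8 -8.4 -7.4 -6.7  9.8 -0.2 11.4 -2.5 -1.9 -0.8]
```

>>> carry_out:
  rows:
    - [[-0.1, 0.1, 0.5], [0, 0, 0], 1]
    - [[-0.1, 0.1, 1], [0, 0, 0], 1]
    - [[-0.1, 0.1, 1.5], [0, 0, 0], 1]
    - [[-0.1, 0.1, 1.9], [0, 0, 0], 1]
    - [[-0.1, 0.1, 2.1], [0, 0, 0], 1]
    - [[-0.1, 0.1, 2.1], [0, 0, 0], 1]

```text
clock: 19.45
tool_pos: [0.437, 0.0949, 0.2245]
eef_rot: [0.837, -0.502, 0.204, -0.076]
contact_force: [0.1, 0.0, -2.2]
opening: 0.2
finger_force: 49.9
```

```bash
python3 st.py 2 .6 .03
```

```text
err shift [0.06, 0.01, -1.16] turn [-0.0, 0.2, 179.8] |d| 1.2 |t| 179.8
q [-0.51  0.44 -0.02  2.47  1.93  0.31  1.21] F_tool [-0.6  0.7  2. ] M_tool [-0.59 -0.56  0.01] open 17.6 19.45
lid pos [-80.4   0.4 104.4] joint 0.604
```

>>> carry_out:
  rows:
    - [[0, 0, 0.5], [0, 0, 0], 1]
    - [[0, 0, 0.9], [0, 0, 0], 1]
    - [[0, 0, 1.2], [0, 0, 0], 1]
    - [[0, 0, 1.25], [0, 0, 3], 1]
    - [[0, 0, 1.25], [0, 0, 9], 1]
    - [[0, 0, 1.25], [0, 0, 15], 1]
    - [[0, 0, 1.25], [0, 0, 21], 1]
    - [[0, 0, 1.25], [0, 0, 27], 1]
    - [[0, 0, 1.25], [0, 0, 33], 1]
    - [[0, 0, 1.25], [0, 0, 38], 1]
    - [[0, 0, 1.25], [0, 0, 42], 1]
    - [[0, 0, 1.25], [0, 0, 42], 1]

```text
clock: 20.65
tool_pos: [0.4425, 0.095, 0.2142]
eef_rot: [-0.602, 0.768, -0.163, 0.145]
contact_force: [-5.0, 0.7, 9.7]
opening: 0.202
finger_force: 49.9
```

```bash
python3 st.py 2 1.62 .0055
```

```text
err shift [0.15, 0.02, 0.12] turn [-0.3, -0.3, -163.8] |d| 0.2 |t| 163.8
q [-0.34  0.48 -0.26  2.46  1.87  0.43  0.53] F_tool [  0.2   0.4 -10.9] M_tool [-0.57 -0.22 -0.15] open 17.8 20.65
lid pos [-80.2   1.5  92.7] joint 1.336
```

>>> carry_out:
  rows:
    - [[0, 0, 0], [0, 0, 5], 1]
    - [[0, 0, 0], [0, 0, 10], 1]
    - [[0, 0, 0], [0, 0, 14], 1]
    - [[0, 0, 0], [0, 0, 17], 1]
    - [[0, 0, 0], [0, 0, 19], 1]
    - [[0, 0, 0], [0, 0, 21], 1]
    - [[0, 0, 0], [0, 0, 21], 1]
    - [[0, 0, 0], [0, 0, 21], 1]

```text
clock: 21.45
tool_pos: [0.4422, 0.0949, 0.214]
eef_rot: [-0.454, 0.864, -0.134, 0.172]
contact_force: [-4.8, 0.9, 8.9]
opening: 0.205
finger_force: 51.1
```

```bash
python3 st.py 2 1.705 .0055
```

```text
err shift [0.13, -0.07, 0.12] turn [-0.4, -0.2, -179.6] |d| 0.2 |t| 179.6
q [-0.29  0.48 -0.34  2.46  1.83  0.46  0.2 ] F_tool [  0.2   0.6 -10.1] M_tool [-0.53  0.22 -0.94] open 18.0 21.45
lid pos [-80.5   1.4  92.7] joint 1.698
```

>>> carry_out:
  rows:
    - [[0, 0, -0.2], [0, 0, -6], 1]
    - [[0, 0, -1], [0, 0, -9], 1]
    - [[0, 0, -3], [0, 0, -9], 1]
    - [[0, 0, -5], [0, 0, -9], 1]
    - [[0, 0, -6], [0, 0, -9], 1]
    - [[0, 0, -6], [0, 0, -9], 1]

```text
clock: 22.05
tool_pos: [0.4172, 0.0988, 0.2687]
eef_rot: [-0.518, 0.827, -0.148, 0.161]
contact_force: [0.6, 0.4, -2.5]
opening: 0.197
finger_force: 49.9
```

```bash
python3 - <<'E'
from h import *
goal(*wingpose(3,.62,.065)); goal(*wingpose(3,.62,.04)); print(r.get_state()["q"])
E
python3 st.py 3 .62 .065
cat > eang.py <<'E'
from h import *
# nipped wing angles from initial pictures only, per-nut local refit on the top view clicks
import cv2
E
```

```text
shift [8.25, -7.81, 0.19] turn [-0.1, 0.2, 36.9] |d| 11.4 |t| 36.9
 shift [8.26, -7.8, 2.69] turn [-0.1, 0.2, 36.9] |d| 11.7 |t| 36.9
[-0.43724596  0.31395198 -0.17524129  2.43750659  1.39252941  0.36373428
  0.77436962]
err shift [8.25, -7.81, 0.19] turn [-0.1, 0.2, 36.9] |d| 11.4 |t| 36.9
q [-0.44  0.31 -0.18  2.44  1.39  0.36  0.77] F_tool [-0.3  0.7  2.5] M_tool [-0.74  0.12  0.05] open 17.4 22.05
lid pos [-80.1   0.6 152.9] joint 3.117
```

>>> carry_out:
  rows:
    - [[1.5, -1.5, 0], [0, 0, 6], 1]
    - [[3.5, -3.5, 0], [0, 0, 12], 1]
    - [[5.5, -5.5, 0], [0, 0, 18], 1]
    - [[7.5, -7, 0], [0, 0, 24], 1]
    - [[8.2, -7.8, 0.5], [0, 0, 30], 1]
    - [[8.2, -7.8, 1.5], [0, 0, 36.5], 1]
    - [[8.2, -7.8, 2.5], [0, 0, 36.5], 1]
    - [[8.2, -7.8, 2.5], [0, 0, 36.5], 1]
    - [[8.2, -7.8, 2.5], [0, 0, 36.5], 1]

```text
clock: 22.95
tool_pos: [0.4567, -0.0106, 0.2665]
eef_rot: [-0.234, 0.948, -0.09, 0.197]
contact_force: [-0.6, 0.5, -3.2]
opening: 0.195
finger_force: 49.9
```

```bash
python3 st.py 3 .63 .018
```

```text
err shift [-0.09, -0.06, 2.2] turn [-0.0, -0.0, 1.0] |d| 2.2 |t| 1.0
q [-0.2   0.33  0.01  2.41  1.63  0.15  0.27] F_tool [1.2 1.5 2.6] M_tool [-0.49  0.52  0.02] open 17.1 22.95
lid pos [ -1.  -80.4 126. ] joint 0.612
```

>>> carry_out:
  rows:
    - [[-0.1, 0, 0.5], [0, 0, 0.5], 1]
    - [[-0.1, 0, 1], [0, 0, 0.5], 1]
    - [[-0.1, 0, 1.5], [0, 0, 0.5], 1]
    - [[-0.1, 0, 1.9], [0, 0, 0.5], 1]
    - [[-0.1, 0, 2.1], [0, 0, 0.5], 1]
    - [[-0.1, 0, 2.1], [0, 0, 0.5], 1]

```text
clock: 23.55
tool_pos: [0.4665, -0.0115, 0.2487]
eef_rot: [-0.229, 0.949, -0.089, 0.198]
contact_force: [-0.6, 0.0, -2.4]
opening: 0.204
finger_force: 49.9
```

```bash
python3 st.py 3 .63 .018
```

```text
err shift [0.07, -0.05, 0.17] turn [-0.0, 0.1, 0.5] |d| 0.2 |t| 0.5
q [-0.08  0.39 -0.15  2.41  1.84  0.22  0.04] F_tool [1.3 0.9 1.9] M_tool [-0.46  0.57  0.04] open 17.9 23.55
lid pos [  0.  -79.1 105.7] joint 0.621
```

>>> carry_out:
  rows:
    - [[0, 0, 0.5], [0, 0, 0], 1]
    - [[0, 0, 0.9], [0, 0, 0], 1]
    - [[0, 0, 1.3], [0, 0, 0], 1]
    - [[0, 0, 1.35], [0, 0, 3], 1]
    - [[0, 0, 1.35], [0, 0, 9], 1]
    - [[0, 0, 1.35], [0, 0, 15], 1]
    - [[0, 0, 1.35], [0, 0, 21], 1]
    - [[0, 0, 1.35], [0, 0, 27], 1]
    - [[0, 0, 1.35], [0, 0, 33], 1]
    - [[0, 0, 1.35], [0, 0, 38], 1]
    - [[0, 0, 1.35], [0, 0, 42], 1]
    - [[0, 0, 1.35], [0, 0, 42], 1]

```text
clock: 24.75
tool_pos: [0.4717, -0.0117, 0.2366]
eef_rot: [0.125, 0.968, -0.011, 0.216]
contact_force: [-2.5, 0.5, -0.4]
opening: 0.2
finger_force: 49.9
```

```bash
python3 st.py 3 1.7 .0055
```

```text
err shift [-0.04, -0.15, 0.11] turn [0.1, 0.0, 19.9] |d| 0.2 |t| 19.9
q [ 0.1   0.44 -0.41  2.41  1.8   0.35 -0.67] F_tool [ 2.5 -0.1 -0.7] M_tool [-0.16  1.09 -0.1 ] open 17.6 24.75
lid pos [ -0.7 -78.6  92.6] joint 1.353
```

>>> carry_out:
  rows:
    - [[0, 0, 0.1], [0, 0, 5], 1]
    - [[0, 0, 0.1], [0, 0, 10], 1]
    - [[0, 0, 0.1], [0, 0, 14], 1]
    - [[0, 0, 0.1], [0, 0, 17], 1]
    - [[0, 0, 0.1], [0, 0, 19], 1]
    - [[0, 0, 0.1], [0, 0, 20.5], 1]
    - [[0, 0, 0.1], [0, 0, 20.5], 1]
    - [[0, 0, 0.1], [0, 0, 20.5], 1]

```text
clock: 25.55
tool_pos: [0.4716, -0.0116, 0.2364]
eef_rot: [0.293, 0.931, 0.027, 0.216]
contact_force: [-8.3, 1.4, 9.4]
opening: 0.205
finger_force: 51.3
```

```bash
python3 st.py 3 1.705 .0055
```

```text
err shift [-0.1, -0.14, 0.09] turn [0.2, 0.1, 0.0] |d| 0.2 |t| 0.2
q [ 0.16  0.44 -0.49  2.4   1.77  0.39 -0.99] F_tool [  3.3  -1.7 -12.1] M_tool [ 0.6   1.06 -1.04] open 18.0 25.55
lid pos [ -0.9 -78.5  92.4] joint 1.704
```

>>> carry_out:
  rows:
    - [[0, 0, -0.2], [0, 0, -6], 1]
    - [[0, 0, -1], [0, 0, -9], 1]
    - [[0, 0, -3], [0, 0, -9], 1]
    - [[0, 0, -5], [0, 0, -12], 1]
    - [[0, 0, -6], [0, 0, -18], 1]
    - [[0, 0, -6], [0, 0, -24], 1]

```text
clock: 26.15
tool_pos: [0.4478, -0.008, 0.2917]
eef_rot: [0.094, 0.971, -0.02, 0.218]
contact_force: [-0.6, -0.8, -2.4]
opening: 0.196
finger_force: 49.9
```

```bash
python3 st.py 1 .69 .035
```

```text
err shift [-4.35, 15.28, 3.19] turn [-0.1, 0.3, -34.2] |d| 16.2 |t| 34.2
q [ 0.08  0.27 -0.37  2.38  1.25  0.3  -0.05] F_tool [ 1.5 -0.9  2. ] M_tool [0.05 0.69 0.01] open 17.2 26.15
lid pos [  0.9 -78.9 152.7] joint 1.287
```

>>> carry_out:
  rows:
    - [[-1, 3, 0], [0, 0, -6], 1]
    - [[-2, 6, 0], [0, 0, -12], 1]
    - [[-3, 9, 0], [0, 0, -18], 1]
    - [[-4, 12, 0], [0, 0, -24], 1]
    - [[-4.4, 14.5, 0], [0, 0, -30], 1]
    - [[-4.4, 15.3, 0.5], [0, 0, -34.2], 1]
    - [[-4.4, 15.3, 1.5], [0, 0, -34.2], 1]
    - [[-4.4, 15.3, 2.7], [0, 0, -34.2], 1]
    - [[-4.4, 15.3, 2.7], [0, 0, -34.2], 1]
    - [[-4.4, 15.3, 2.7], [0, 0, -34.2], 1]
    - [[-4.4, 15.3, 2.7], [0, 0, -34.2], 1]

```text
clock: 27.25
tool_pos: [0.5279, 0.1324, 0.2859]
eef_rot: [-0.194, 0.957, -0.082, 0.202]
contact_force: [0.3, -0.1, -2.5]
opening: 0.201
finger_force: 49.9
```

```bash
python3 st.py 1 .69 .018
```

```text
err shift [0.09, 0.03, 2.12] turn [-0.0, 0.2, -0.3] |d| 2.1 |t| 0.4
q [-0.11  0.45 -0.55  2.11  1.11  0.6   0.46] F_tool [0.7 0.4 2.4] M_tool [-0.42  0.57  0.05] open 17.7 27.25
lid pos [  0.7  80.5 125.2] joint 0.696
```

>>> carry_out:
  rows:
    - [[0.1, 0, 0.5], [0, 0, 0], 1]
    - [[0.1, 0, 1], [0, 0, 0], 1]
    - [[0.1, 0, 1.5], [0, 0, 0], 1]
    - [[0.1, 0, 1.9], [0, 0, 0], 1]
    - [[0.1, 0, 2.0], [0, 0, 0], 1]
    - [[0.1, 0, 2.0], [0, 0, 0], 1]

```text
clock: 27.85
tool_pos: [0.5354, 0.1304, 0.2667]
eef_rot: [-0.194, 0.957, -0.082, 0.201]
contact_force: [0.2, 0.5, -4.8]
opening: 0.202
finger_force: 49.9
```

```bash
python3 st.py 1 .69 .018
```

```text
err shift [-0.04, 0.01, 0.05] turn [-0.0, 0.1, -0.3] |d| 0.1 |t| 0.4
q [-0.12  0.48 -0.52  2.12  1.18  0.57  0.39] F_tool [1.3 1.5 4.4] M_tool [-0.45  0.47  0.03] open 17.8 27.85
lid pos [ -0.2  79.6 104.5] joint 0.696
```

>>> carry_out:
  rows:
    - [[0, 0, 0.5], [0, 0, 0], 1]
    - [[0, 0, 0.9], [0, 0, 0], 1]
    - [[0, 0, 1.2], [0, 0, 0], 1]
    - [[0, 0, 1.3], [0, 0, 3], 1]
    - [[0, 0, 1.3], [0, 0, 9], 1]
    - [[0, 0, 1.3], [0, 0, 15], 1]
    - [[0, 0, 1.3], [0, 0, 21], 1]
    - [[0, 0, 1.3], [0, 0, 27], 1]
    - [[0, 0, 1.3], [0, 0, 33], 1]
    - [[0, 0, 1.3], [0, 0, 38], 1]
    - [[0, 0, 1.3], [0, 0, 38], 1]

```text
clock: 28.95
tool_pos: [0.54, 0.1311, 0.2559]
eef_rot: [0.128, 0.968, -0.01, 0.217]
contact_force: [-7.0, 0.5, 7.9]
opening: 0.198
finger_force: 49.9
```

```bash
python3 st.py 1 1.7 .0055
```

```text
err shift [-0.1, -0.12, 0.13] turn [0.2, 0.1, 19.6] |d| 0.2 |t| 19.6
q [-0.2   0.49 -0.41  2.13  1.2   0.51 -0.29] F_tool [  2.9  -1.  -10.1] M_tool [ 0.08  1.37 -0.15] open 17.4 28.95
lid pos [-1.3 81.  92.8] joint 1.358
```

>>> carry_out:
  rows:
    - [[0, 0, 0], [0, 0, 5], 1]
    - [[0, 0, 0], [0, 0, 10], 1]
    - [[0, 0, 0], [0, 0, 14], 1]
    - [[0, 0, 0], [0, 0, 17], 1]
    - [[0, 0, 0], [0, 0, 19], 1]
    - [[0, 0, 0], [0, 0, 20.5], 1]
    - [[0, 0, 0], [0, 0, 20.5], 1]
    - [[0, 0, 0], [0, 0, 20.5], 1]

```text
clock: 29.75
tool_pos: [0.5399, 0.1315, 0.2558]
eef_rot: [0.295, 0.93, 0.028, 0.216]
contact_force: [-6.6, 0.8, 7.5]
opening: 0.197
finger_force: 51.6
```

```bash
python3 st.py 1 1.7 .0055
```

```text
err shift [-0.16, -0.11, 0.14] turn [0.3, 0.0, -0.6] |d| 0.2 |t| 0.6
q [-0.23  0.49 -0.36  2.13  1.18  0.48 -0.63] F_tool [ 2.4 -1.5 -9.6] M_tool [ 0.59  1.18 -1.14] open 17.4 29.75
lid pos [-1.5 81.3 92.9] joint 1.71
```

All four are home: W hit the stop at 1.1 N m. Now to return the wrench.

>>> carry_out:
  rows:
    - [[0, 0, -0.2], [0, 0, -6], 1]
    - [[0, 0, -1], [0, 0, -9], 1]
    - [[0, 0, -3], [0, 0, -9], 1]
    - [[0, 0, -5], [0, 0, -12], 1]
    - [[0, 0, -8], [0, 0, -18], 1]
    - [[0, 0, -11], [0, 0, -24], 1]
    - [[0, 0, -13], [0, 0, -30], 1]
    - [[0, 0, -13], [0, 0, -30], 1]

```text
clock: 30.55
tool_pos: [0.4868, 0.1406, 0.3753]
eef_rot: [0.048, 0.974, -0.028, 0.218]
contact_force: [-0.5, -0.0, -3.2]
opening: 0.198
finger_force: 49.9
```

```bash
cat > back.py <<'E'
from h import *
import sys
g=np.load("graspstate.npy");B=R.from_quat(g[3:]);x=-B.as_matrix()[:,0]
for h in map(float,sys.argv[1:]): goal(g[:3]+[0,0,h],x,[0,0,1],h)
s=r.get_state();print(s["q"],s["tool_pos"],s["contact_force"],s["moment"])
E
python3 back.py 0.3 0.25 0.05
python3 - <<'E'
from ov import *
p=np.load("lid.npy").copy();p[5:]=1.5
t=snap("top");s=snap("scene")
a=overlay(t,205,147,100,96,5,None)[:, :500];b=cv2.resize(overlay(s,215,185,105,80,5,p),(300,228))
o=np.zeros((480,800,3),np.uint8);o[:,:500]=a;o[:228,500:]=b;o[230:458,500:]=cv2.resize(overlay(s,215,185,105,80,5,None),(300,228))
cv2.imwrite("pics/fin.png",o)
E
```

```text
0.3 shift [0.54, -46.41, 1.23] turn [-5.5, 24.8, -15.5] |d| 46.4 |t| 29.8
0.25 shift [2.68, -46.24, 5.75] turn [-5.5, 24.8, -15.5] |d| 46.7 |t| 29.8
0.05 shift [11.22, -45.55, 23.82] turn [-5.5, 24.8, -15.5] |d| 52.6 |t| 29.8
[-0.06212632  0.26519766 -0.64275798  2.04619049  0.77647742  0.72394653
  0.25336044] [0.48682148 0.14056845 0.37527872] [-0.52710613 -0.02367574 -3.1953635 ] [0.1698059  0.69619492 0.02799479]
```

View pics/fin.png

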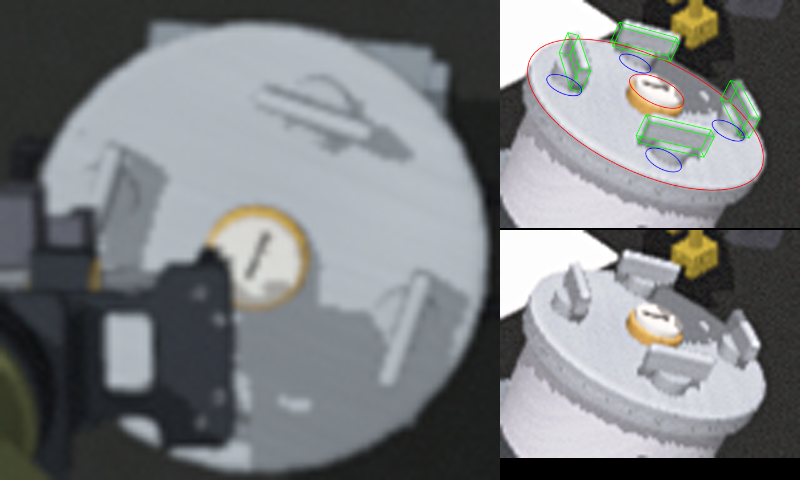

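All four wings lie tangent to the rim and match the 1.5 model. I'll carry the wrench back to the board.

>>> carry_out:
  rows:
    - [[0, -4, 0], [0, 2, -1], 1]
    - [[0, -8, 0], [-1, 5, -3], 1]
    - [[0, -12, 0], [-2, 9, -6], 1]
    - [[0, -16, 0], [-3, 13, -8], 1]
    - [[0.5, -20, 0], [-4, 17, -11], 1]
    - [[0.5, -24, 0.5], [-5, 21, -13], 1]
    - [[0.5, -29, 1], [-5.5, 24.8, -15.5], 1]
    - [[0.5, -34, 1.2], [-5.5, 24.8, -15.5], 1]
    - [[0.5, -39, 1.2], [-5.5, 24.8, -15.5], 1]
    - [[0.5, -43, 1.2], [-5.5, 24.8, -15.5], 1]
    - [[0.5, -46.4, 1.2], [-5.5, 24.8, -15.5], 1]
    - [[0.5, -46.4, 1.2], [-5.5, 24.8, -15.5], 1]

```text
clock: 31.85
tool_pos: [0.4351, -0.3296, 0.3739]
eef_rot: [-0.081, 0.997, -0.002, -0.005]
contact_force: [-0.6, 0.3, -3.3]
opening: 0.203
finger_force: 49.9
```

```bash
python3 back.py 0.3 0.04 0.005
```

```text
0.3 shift [-0.46, 0.78, -0.4] turn [-0.1, -0.5, -0.8] |d| 1.0 |t| 1.0
0.04 shift [-0.7, 0.85, 25.6] turn [-0.1, -0.5, -0.8] |d| 25.6 |t| 1.0
0.005 shift [-0.74, 0.86, 29.1] turn [-0.1, -0.5, -0.8] |d| 29.1 |t| 1.0
[ 0.98651297  0.5056161  -0.70634534  1.58546512  0.35334144  1.18743998
  1.93947064] [ 0.43511096 -0.32963233  0.37385261] [-0.58876097  0.28341957 -3.31472004] [0.06473219 0.03812324 0.01601966]
```

>>> carry_out:
  rows:
    - [[-0.5, 0.8, 3], [0, -0.5, -0.8], 1]
    - [[-0.5, 0.8, 7], [0, -0.5, -0.8], 1]
    - [[-0.5, 0.8, 11], [0, -0.5, -0.8], 1]
    - [[-0.6, 0.8, 15], [0, -0.5, -0.8], 1]
    - [[-0.6, 0.8, 19], [0, -0.5, -0.8], 1]
    - [[-0.7, 0.85, 22], [0, -0.5, -0.8], 1]
    - [[-0.7, 0.85, 24.5], [0, -0.5, -0.8], 1]
    - [[-0.7, 0.85, 26], [0, -0.5, -0.8], 1]
    - [[-0.7, 0.85, 27.5], [0, -0.5, -0.8], 1]
    - [[-0.7, 0.85, 28.3], [0, -0.5, -0.8], 1]
    - [[-0.7, 0.85, 28.7], [0, -0.5, -0.8], 1]
    - [[-0.7, 0.85, 28.7], [0, -0.5, -0.8], 1]

```text
clock: 33.05
tool_pos: [0.442, -0.3128, 0.0893]
eef_rot: [-0.095, 0.995, -0.0, 0.002]
contact_force: [0.2, -0.1, -2.7]
opening: 0.199
finger_force: 49.9
```

```bash
python3 back.py 0.001
```

```text
0.001 shift [0.51, -0.76, 1.05] turn [-0.0, 0.2, 0.7] |d| 1.4 |t| 0.8
[ 0.80293804  0.84449153 -0.45865714  1.9294222   0.7088645   0.53033499
  1.6112386 ] [ 0.44195821 -0.3127512   0.08929255] [ 0.24736959 -0.09047743 -2.6676677 ] [ 0.02424005 -0.05790553 -0.03676147]
```

>>> carry_out:
  rows:
    - [[0.5, -0.75, 0.2], [0, 0.2, 0.7], 1]
    - [[0.5, -0.75, 0.4], [0, 0.2, 0.7], 1]
    - [[0.5, -0.75, 0.6], [0, 0.2, 0.7], 1]
    - [[0.5, -0.75, 0.8], [0, 0.2, 0.7], 1]
    - [[0.5, -0.75, 0.8], [0, 0.2, 0.7], 1]

```text
clock: 33.55
tool_pos: [0.4387, -0.3212, 0.0818]
eef_rot: [-0.089, 0.996, -0.0, 0.001]
contact_force: [-0.6, -0.3, -2.0]
opening: 0.197
finger_force: 49.9
```

```bash
python3 back.py 0.001
```

```text
0.001 shift [0.03, 0.0, 0.3] turn [-0.0, 0.1, 0.0] |d| 0.3 |t| 0.1
[ 0.81099595  0.85793057 -0.44738658  1.92422243  0.71579309  0.52202991
  1.61053541] [ 0.43869704 -0.32115566  0.08182417] [-0.58329861 -0.30193333 -2.01165756] [0.02402458 0.03469557 0.01119854]
```

>>> carry_out:
  rows:
    - [[0, 0, 0.1], [0, 0, 0], 1]
    - [[0, 0, 0.2], [0, 0, 0], 1]
    - [[0, 0, 0.3], [0, 0, 0], 1]
    - [[0, 0, 0.4], [0, 0, 0], 1]
    - [[0, 0, 0.4], [0, 0, 0], 1]

```text
clock: 34.05
tool_pos: [0.4387, -0.3213, 0.0778]
eef_rot: [-0.089, 0.996, -0.0, 0.001]
contact_force: [-0.4, 0.8, -3.0]
opening: 0.204
finger_force: 49.9
```

```bash
python3 back.py 0.0
```

```text
0.0 shift [0.02, 0.01, -0.0] turn [-0.1, 0.1, 0.0] |d| 0.0 |t| 0.1
[ 0.80721541  0.8640995  -0.44076229  1.92556423  0.72168523  0.51347017
  1.60535685] [ 0.43866791 -0.32127173  0.07777785] [-0.36710348  0.79792432 -2.97031513] [-0.00028677  0.01170468  0.02487356]
```

>>> carry_out:
  rows:
    - [[0, 0, 0.1], [0, 0, 0], 1]
    - [[0, 0, 0.15], [0, 0, 0], 1]
    - [[0, 0, 0.2], [0, 0, 0], 1]
    - [[0, 0, 0.25], [0, 0, 0], 1]
    - [[0, 0, 0.25], [0, 0, 0], 1]

```text
clock: 34.55
tool_pos: [0.4389, -0.3212, 0.0775]
eef_rot: [-0.089, 0.996, -0.001, 0.001]
contact_force: [-4.8, 3.3, 17.0]
opening: 0.2
finger_force: 49.9
```

```bash
python3 back.py 0.0|tail -1
```

```text
1.60203145] [ 0.43887095 -0.32123636  0.07749717] [-4.79412989  3.33949258 16.98660647] [ 0.46240767  0.85805018 -0.01829593]
```

>>> carry_out:
  rows:
    - [[0, 0, -0.1], [0, 0, 0], 1]
    - [[0, 0, -0.15], [0, 0, 0], 1]
    - [[0, 0, -0.15], [0, 0, 0], 0.78]
    - [[0, 0, -0.15], [0, 0, 0], 0.74]
    - [[0, 0, -0.15], [0, 0, 0], 0.65]
    - [[0, 0, -0.15], [0, 0, 0], 0.5]
    - [[0, 0, -0.15], [0, 0, 0], 0.4]
    - [[0, 0, -0.15], [0, 0, 0], 0.4]
  newtons: 5

```text
clock: 35.35
tool_pos: [0.4387, -0.3213, 0.0768]
eef_rot: [-0.089, 0.996, -0.0, 0.001]
contact_force: [-0.5, -0.5, -0.6]
opening: 0.589
finger_force: 0.0
```

>>> carry_out:
  rows:
    - [[0, 0, -1], [0, 0, 0], 0.4]
    - [[0, 0, -3], [0, 0, 0], 0.4]
    - [[0, 0, -6], [0, 0, 0], 0.4]
    - [[0, 0, -10], [0, 0, 0], 0.4]
    - [[0, 0, -15], [0, 0, 0], 0.4]
    - [[0, 0, -20], [0, 0, 0], 0.4]
    - [[0, 3, -24], [0, 0, 0], 0.4]
    - [[0, 8, -26], [0, 0, 0], 0.4]
    - [[0, 12, -26], [0, 0, 0], 0.4]
    - [[0, 15, -26], [0, 0, 0], 0.4]
    - [[0, 15, -26], [0, 0, 0], 0.4]
    - [[0, 15, -26], [0, 0, 0], 0.4]

```text
clock: 36.55
tool_pos: [0.4117, -0.1734, 0.3374]
eef_rot: [-0.09, 0.996, -0.001, 0.001]
contact_force: [-0.6, -0.2, 0.3]
opening: 0.601
finger_force: 0.0
```

Run:
```python
from ov import *
t=snap("top");s=snap("scene");w=np.load("wr.npy");g=np.load("graspstate.npy");w[:2]=g[:2]
a=overlay(t,340,175,100,100,4,None,None);b=overlay(s,185,140,100,100,4,None,None)
cv2.imwrite("pics/end.png",np.hstack([a,b]))
```

```text
(no output)
```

View pics/end.png

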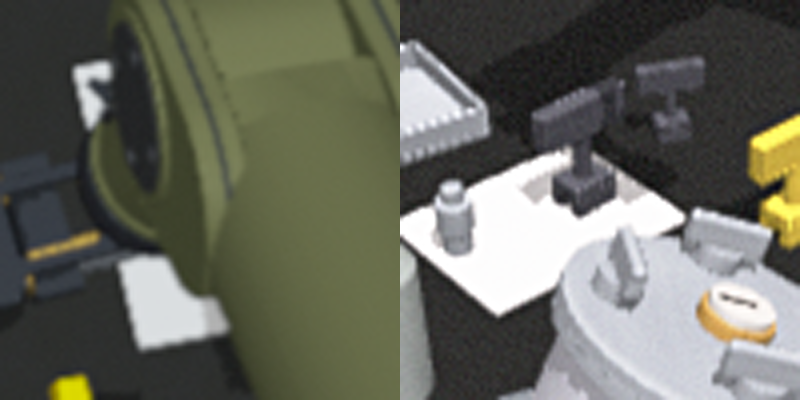

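The wrench stands upright on the board at scene-crop (583,160), the grip tube is undisturbed, and the gripper is clear. I'm handing the job in.

```bash
python3 -c "
from plant import r
print(r.finish_job())"
```

```text
the job is handed in; nothing more can be done
None
```

The job is handed in at about 37 s: the two slack nuts were nipped first (one measured 0.60 rad by camera, the other judged by wrench angle and drag), then all four were turned to their stops in cross order, and the wrench stands upright on the white board, released.

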